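Refit the rotor sleeve on the herb mill and close its guard

ROBOT

A 7-joint arm with a two-finger parallel gripper is mounted at the origin on the work surface. World frame = base frame: x ahead of the robot, y to its left, z up, the work surface at z = 0. Lengths are in m, angles in rad, forces in N, time in s.
With the tool pointing down it reaches from about 0.35 to 0.9 m from the base axis. Payload 7.2 kg.
Tool frame: the origin (TCP) lies midway between the tips of the shut fingers; the grasp point (between the pads) lies 19 mm behind it; z points along the fingers, y is the line along which they close (so a half turn about z gives the same grasp; the last joint's range is limited). The gripper opens to 88 mm and grips with 3 to 60 N. Pads are 20 mm wide; open, the fingers measure 115 mm over their backs; the gripper's body (75 mm by 178 mm) begins 61 mm behind the grasp point.
Start: joints at [-1.34, 0.411, -0.013, 1.596, 0.006, 1.134, -0.082], TCP at [0.184, 0.597, 0.201] pointing down, gripper open.
Joint ranges: [-2.95, 2.95], [-0.29, 1.99], [-1.47, 1.44], [0.14, 2.54], [-1.03, 4.17], [0.13, 1.85], [-2.86, 2.86]. Speed limits (rad/s): [2.39, 2.39, 3.01, 3.01, 3.14, 3.14, 3.14].

INTERFACE

Orientations are given as a 3x3 rotation matrix whose columns are the frame's x, y, z axes.
In Python, from plant import status, vision, hand_in gives the robot as it stands.
- The arm moves only by the tool arm_command, never from a script. Its argument "moves" is a list of rows, each an object with "translation": the shift along the tool's x, y, z each as a share of 400 mm, from -1 to 1, a list of three; "turn": the turn, a rotation vector about the tool's x, y, z each as a share of 45 degrees, from -1 to 1, a list of three; "jaw": the closure, from 0 (fully open) to 1 (shut). In form: [{"translation": [tx, ty, tz], "turn": [wx, wy, wz], "jaw": jaw}, ...]. A call has 1 to 12 rows; each row shifts and turns the commanded pose from where the row before left it, along the tool's axes as they then stand; what a row does not reach is not made up. A row lasts 1/10 s, in which the tool goes at most 50 mm and 8.59 degrees, less where a joint would pass 70% of its speed; a pose out of reach is approached as far as the arm can. A call with a number of a shift or a turn outside -1 to 1 is refused whole. A call with a gripper value outside its range is refused whole. The fingers move at their own pace and stop on an object; "squeeze" is the grip in N (left out, the last holds). Time passes only in rows, so rows that do not move let the fingers close. It gives the time, the measured TCP pose, the force, the opening and the grip force at its end, in the units of the state.
- status.state(): the state, without advancing time (a new reading comes with each control period).
- vision.get_image(name): name is "scene" or "top" or "wrist"; returns a dict with "pixels" (480x640x3 uint8, red, green, blue), "fx", "fy", "cx", "cy" (pixels), "dist" ([k1, k2, p1, p2, k3] as OpenCV has them; the pictures are not rectified), "view" (4x4, takes a point from world to camera coordinates). Camera axes: x right, y up, looking along -z (the intrinsics and any distortion apply to the point x, -y, -z); pixel columns grow to the right and rows downward; lengths in m; the calibration is good to about 2 mm. A picture is of the moment at which its call begins. There is no depth.
- hand_in(): hands the job in; it is judged then, once.
The state is a dict: "t": time; "joints": joint angles; "dq": joint speeds; "joint_torque": joint torques, N m; "eef_pos": TCP position; "orientation": TCP orientation; "ft_force": force on the tool from outside, world axes, zero at the start; "ft_torque": the same for the moment, N m; "width": finger opening in m; "grip_force": force on a finger pad.
Only numpy, scipy, OpenCV 4.12 (cv2) and the standard library are available. Lean on these libraries where they do the work, as an engineer would, in place of code of your own. Each camera call takes 0.05 s, during which the arm holds its last target. There are 200 camera calls.

TASK

Get the herb mill ready to run: slide the brass sleeve, flange down, over the mill's upright drive shaft until it sits fully home on the black collar, lowering it rather than dropping it. Then lower the clear hinged guard by its orange handle gently onto its stop, so that it is fully closed over the sleeve. Leave the jar, the mortar and the wooden box where they are.

Things in the scene. Friction and masses are not known exactly. Their poses are not given: they have to be found in the camera images.
- sleeve: Loose upright brass sleeve, about 260 g: a tube 46 mm tall, 34 mm outside diameter, with a foot flange 50 mm in diameter, 6 mm thick, and a round through bore 19.6 mm in diameter. Stands on the bench at first. Origin: centre of its underside (flange face); z is the tube's axis, up. Grasp the 34 mm tube above the flange.
- seat (a point): Point on the axis of the mill's fixed steel drive shaft, on the top face of the black collar (52 mm diameter, 56 mm above the bench) that the sleeve's flange must rest on. Shaft 16 mm in diameter, tip 52 mm above this point, last 8 mm tapered to 9 mm diameter. z: up the shaft; x: parallel to the guard's hinge line; y: towards the hinge side.
- guard_hinge (a point): Middle of the guard's hinge line, 100 mm to the +y side of the shaft axis in the mill's frame and 58 mm above the bench; the hinge line runs level along the mill's x.
- guard_handle (a point): Middle of the guard's orange handle: a level round bar 10 mm thick, 110 mm long, parallel to the hinge line, 39 mm off the guard's front wall; fingers can straddle it from above at any guard angle. With the guard closed it lies 230 mm from the hinge line towards the mill's -y and 80 mm above it; it moves on an arc about the hinge.
- guard (a joint): Angle of the guard about its hinge: 0 is closed on its stop, growing as it swings up and away to the +y side, up to 1.95 rad. The guard is a clear hood with black edges, 164 mm (along the hinge) by 195 mm by 95 mm high, 350 g; its hinge is stiff, so that it stays where it is left and does not fall shut.
- jar: Bystander, loose: amber glass jar with a dark cap, 60 mm in diameter, 85 mm tall. Origin: centre of its underside.
- mortar: Bystander, loose: white ceramic bowl, 90 mm in diameter, 55 mm tall. Origin: centre of its underside.
- box: Bystander, loose: open wooden box 150 (x) by 200 (y) by 75 mm high with a white pestle in it. Origin: centre of its underside.
- mill: Fixed blue box, 200 mm (x) by 240 mm (y), deck 50 mm above the bench, with a white control pod 70 mm high at its +x end (out to x = 151 mm). Origin: on the bench, under the shaft's axis; axes as seat. The open guard stands up along its +y side: at the shaft, let the fingers open along x, so that the gripper's wide body clears the guard.
Mind the look-alikes: they are no part of the job. Of the things that look like the sleeve, take the one that is farthest to the robot's right at the start.

How it is judged:
By the outcome, as a careful person would: the job done as asked, in the order asked, and still so for the second after the job is handed in, with the robot touching nothing.
It also fails if it takes over 61 s, if anything falls off the work surface, if the arm or the gripper's body presses on something with over 40 N, if the wrist force passes 120 N, or if a joint passes its speed limit or range.

## Working session

There is one attempt and no reset: what is moved stays moved. The work goes in short steps, Python scripts to look and compute and a tool call to move; the robot and the scene stay as the last step left them, time stands still between calls to the robot, and variables do not carry over. Pictures are saved under pics/ and viewed, at most 10 in all, crops included, and the job is handed in when it is done.

Besides the shell and the picture viewer there is one more tool, called after "Call:" in YAML: its name, and indented under it one key for each argument. arm_command: Moves the arm, as the interface text tells. Its arguments: {"type":"object","properties":{"moves":{"type":"array","items":{"type":"object","properties":{"translation":{"type":"array","items":{"type":"number"}},"turn":{"type":"array","items":{"type":"number"}},"jaw":{"type":"number"}}}},"squeeze":{"type":"number"}},"required":["moves"]}

```bash
mkdir -p pics
cat > h.py <<'E'
import numpy as np, cv2, pickle
from plant import status, vision
def snap(name, tag):
    im=vision.get_image(name); pickle.dump(im,open(f'pics/{tag}.pkl','wb'))
    cv2.imwrite(f'pics/{tag}.png',np.array(im['pixels'])[:,:,::-1]); return im
def load(tag): return pickle.load(open(f'pics/{tag}.pkl','rb'))
def K(im): return np.array([[im['fx'],0,im['cx']],[0,im['fy'],im['cy']],[0,0,1.]])
def ray(im,px):
    u=cv2.undistortPoints(np.array([[px]],float),K(im),np.array(im['dist'],float))[0,0]
    V=np.array(im['view']);R=V[:3,:3];o=-R.T@V[:3,3]
    d=R.T@np.array([u[0],-u[1],-1]);return o,d/np.linalg.norm(d)
def onz(im,px,z):
    o,d=ray(im,px);return o+d*(z-o[2])/d[2]
def tri(*obs):
    A=np.zeros((3,3));b=np.zeros(3)
    for im,px in obs:
        o,d=ray(im,px);P=np.eye(3)-np.outer(d,d);A+=P;b+=P@o
    X=np.linalg.solve(A,b)
    return X,[np.linalg.norm((np.eye(3)-np.outer(d,d))@(X-o)) for o,d in (ray(i,p) for i,p in obs)]
def proj(im,X):
    V=np.array(im['view']);c=np.atleast_2d(X)@V[:3,:3].T+V[:3,3]
    return cv2.projectPoints(c*[1,-1,-1],np.zeros(3),np.zeros(3),K(im),np.array(im['dist'],float))[0][:,0]
E
python3 - <<'E'
from h import *
for n in('scene','top'):
    im=snap(n,n+'0');V=np.array(im['view']);print(n,-V[:3,:3].T@V[:3,3],-V[2,:3],im['fx'],im['dist'])
a=cv2.imread('pics/scene0.png')
s=status.state();print(s['t'],s['orientation'],s['eef_pos'],s['width'],s['ft_force'])
E
```

```text
scene [ 1.02456061 -0.7674302   1.00129324] [-0.37091661  0.49293295 -0.78704382] 545.8249179364389 [0.05191829 0.         0.         0.         0.        ]
top [ 0.53985587 -0.17918172  1.44046718] [ 0.04658638 -0.01454194 -0.99880841] 529.7750834875712 [0.02647597 0.         0.         0.         0.        ]
0.1 [[-9.55703993e-01  2.94329387e-01 -3.00933776e-04]
 [ 2.94329511e-01  9.55702937e-01 -1.42649971e-03]
 [-1.32257492e-04 -1.45188516e-03 -9.99998937e-01]] [0.18388911 0.59682106 0.20009845] 0.08778787137349506 [ 0.66910362 -0.46234312 -0.54814927]
```

View pics/scene0.png

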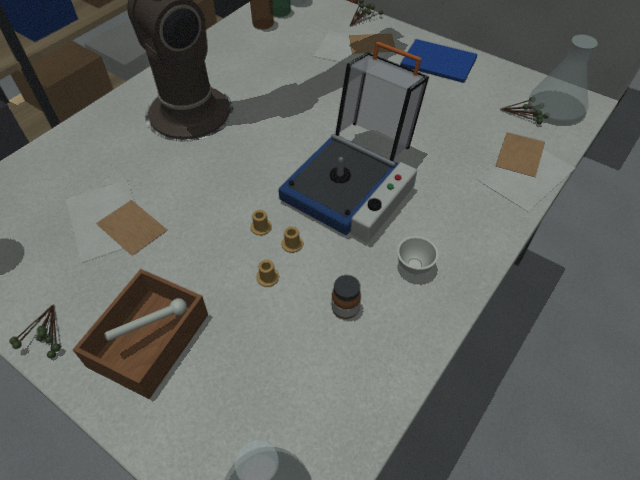

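View pics/top0.png

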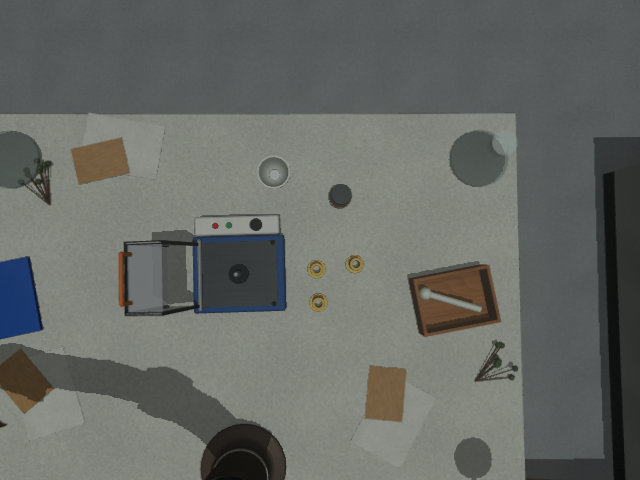

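The scene picture shows the mill at about (345,185), its guard open with the orange handle at (398,55). Three brass sleeve-like parts stand at (260,222), (291,239) and (266,272). In the top picture they are at (316,268), (318,302) and (355,264). The jar is at (340,195), the mortar at (274,172) and the box at (455,300). Next I work out the directions and enlarge the candidates.

Run:
```python
from h import *
t=load('top0');s=load('scene0')
for n,p,z in [('A',(316,268),.046),('B',(318,302),.046),('C',(355,264),.046),('jar',(340,195),.085),('mortar',(274,172),.05),('box',(455,300),.075),('tip',(238,273),.108),('helmet',(243,460),.1),('handle',(122,278),.3)]: print(n,onz(t,p,z).round(3))
print('base,tcp in top',proj(t,[[0,0,0],[.184,.597,.2]]),'scene',proj(s,[[0,0,0],[.184,.597,.2]]))
a=cv2.imread('pics/top0.png')[240:320,290:390];b=cv2.imread('pics/scene0.png')[200:300,235:315]
cv2.imwrite('pics/c1.png',np.hstack([cv2.resize(a,(400,320),interpolation=2),cv2.resize(b,(256,320),interpolation=2)]))
# mill crops saved
a=cv2.imread('pics/top0.png')[205:325,110:295];b=cv2.imread('pics/scene0.png')[35:245,270:430]
cv2.imwrite('pics/c2.png',np.hstack([cv2.resize(a,(460,300),interpolation=2),cv2.resize(b,(229,300),interpolation=2)]))
```

```text
A [ 0.525 -0.197  0.046]
B [ 0.436 -0.202  0.046]
C [ 0.535 -0.3    0.046]
jar [ 0.712 -0.259  0.085]
mortar [ 0.778 -0.088  0.05 ]
box [ 0.441 -0.553  0.075]
tip [ 0.514 -0.001  0.108]
helmet [ 0.054 -0.013  0.1  ]
handle [0.509 0.219 0.3  ]
base,tcp in top [[242.67809989 466.87189757]
 [-34.46997042 422.96030485]] scene [[189.42898632 110.69911456]
 [366.03193067 -26.98550667]]
```

View pics/c1.png

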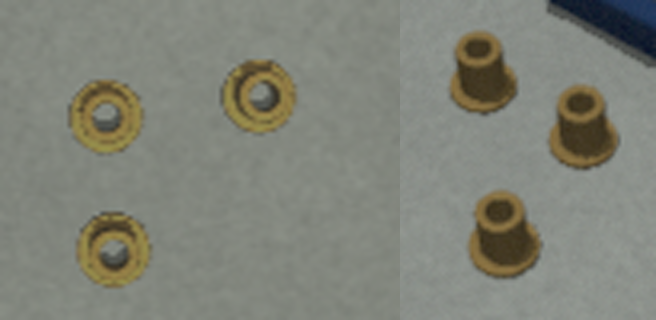

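The crop shows the look-alikes A (top 316,268), B (318,302) and C (355,264). All three have the same form, each upright with its flange down. C has y = -0.300, against about -0.20 for A and B, so it is farthest to the robot's right (-y) and is the sleeve meant. In the scene picture it is the one at (266,272).

View pics/c2.png

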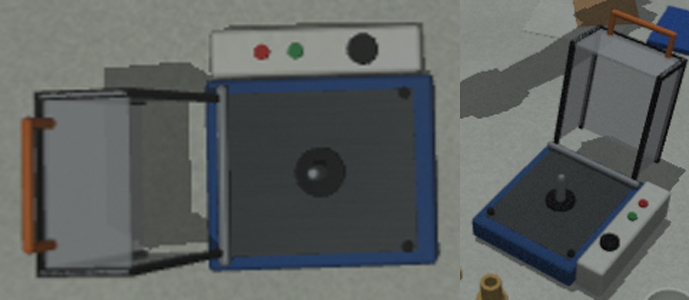

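```bash
cat >> h.py <<'E'
from scipy.optimize import minimize
def brass(im,box):
    p=np.array(im['pixels'])[:,:,::-1].copy();h=cv2.cvtColor(p,cv2.COLOR_BGR2HSV)
    m=((h[...,0]>8)&(h[...,0]<35)&(h[...,1]>90)).astype(np.uint8)
    o=np.zeros_like(m);x0,x1,y0,y1=box;o[y0:y1,x0:x1]=m[y0:y1,x0:x1];return cv2.morphologyEx(o,cv2.MORPH_CLOSE,np.ones((5,5)))
def circ(c,r,z): a=np.linspace(0,6.283,40);return np.c_[c[0]+r*np.cos(a),c[1]+r*np.sin(a),np.full(40,c[2]+z)]
def sil(im,c,S=8):
    o=np.zeros((480*S//4,640*S//4),np.float32)
    o=np.zeros((480,640),np.uint8)
    big=np.zeros((480,640),np.float32)
    for r,z0,z1 in((.025,0,.006),(.017,.006,.046)):
        q=proj(im,np.r_[circ(c,r,z0),circ(c,r,z1)]).astype(np.float32)
        cv2.fillConvexPoly(o,np.round(cv2.convexHull(q)*16).astype(np.int32),255,cv2.LINE_AA,4)
    return o/255.
def fit(obs,c0,free=3):
    def f(c):
        c=np.r_[c,c0[free:]];return sum(np.abs(sil(im,c)-m).sum()/max(m.sum(),1) for im,m in obs)
    r=minimize(f,c0[:free],method='Nelder-Mead',options=dict(initial_simplex=np.vstack([c0[:free]]+[c0[:free]+.006*e for e in np.eye(free)]),xatol=1e-4,fatol=1e-4));return r.x,r.fun
E
python3 - <<'E'
from h import *
t=load('top0');s=load('scene0')
mt=brass(t,(338,375,245,285));ms=brass(s,(250,283,253,290));print(mt.sum(),ms.sum())
c0=np.array([.535,-.3,0])
print(fit([(t,mt),(s,ms)],c0),fit([(t,mt),(s,ms)],c0,2),fit([(t,mt)],c0,2),fit([(s,ms)],c0,2))
E
```

```text
217 425
(array([ 0.53490047, -0.30122201, -0.00761864]), np.float64(0.6702944950276126)) (array([ 0.53456298, -0.30160065]), np.float64(0.6929506800822796)) (array([ 0.53476646, -0.3016172 ]), np.float64(0.4147646155236288)) (array([ 0.53668525, -0.30107887]), np.float64(0.27504498269896194))
```

The mill crop shows the handle in top image coordinates from about (121,252) to (121,306), and the shaft tip at about (238,274). In the scene the tip is at about (341,159). I refine these by segmentation and plan the first approach.

```bash
cat >> h.py <<'E'
from scipy.spatial.transform import Rotation as Ro
def plan(wps, pose=None):
    """wps: (xyz, R, step_m). prints rows"""
    s=status.state();p,R=(np.array(s['eef_pos']),np.array(s['orientation'])) if pose is None else pose
    n=0
    for X,Rt,st in wps:
        X=np.array(X);Rt=R if Rt is None else Rt;w=Ro.from_matrix(R.T@Rt).as_rotvec()
        k=int(np.ceil(max(np.linalg.norm(X-p)/st,np.degrees(np.linalg.norm(w))/8.5,1)-1e-6))
        for i in range(k):
            d=(R.T@(X-p)/(k-i)/.4).round(3);w=Ro.from_matrix(R.T@Rt).as_rotvec();tw=(w/(k-i)/(np.pi/4)).round(3)
            print(n,d.tolist(),tw.tolist());n+=1
            p=p+R@d*.4;R=R@Ro.from_rotvec(tw*np.pi/4).as_matrix()
        print('--',p.round(4))
    return p,R
def Ryaw(a):  # tool y along mill x (yaw a), z down
    c,s=np.cos(a),np.sin(a);return np.array([[-s,c,0],[c,s,0],[0,0,-1.]])
E
python3 - <<'E'
from h import *
t=load('top0');s=load('scene0')
out={}
for n,im,box in(('t',t,(112,130,240,315)),('s',s,(365,430,35,85))):
    p=np.array(im['pixels'])[:,:,::-1].copy();h=cv2.cvtColor(p,cv2.COLOR_BGR2HSV)
    m=((h[...,0]<16)&(h[...,1]>150)&(h[...,2]>90));x0,x1,y0,y1=box
    ys,xs=np.nonzero(m[y0:y1,x0:x1]);xs+=x0;ys+=y0;print(n,len(xs),xs.min(),xs.max(),ys.min(),ys.max())
    out[n]=(xs,ys)
kp_t=[(121.6,253),(121.6,305.5),(237.5,274.3)];kp_s=[(422,67),(376,46),(341.3,159)]
for a,b in zip(kp_t,kp_s): print(tri((t,a),(s,b)))
# model fit: yaw, x,y ; angle q
def model(v):
    x,y,a,q=v;R=np.array([[np.cos(a),-np.sin(a)],[np.sin(a),np.cos(a)]])
    r=np.array([-.23*np.cos(q)-.08*np.sin(q),-.23*np.sin(q)+.08*np.cos(q)]) 
    yy=.1-.23*np.cos(q)+.08*np.sin(q);zz=.058+.08*np.cos(q)+.23*np.sin(q)
    L=np.array([[.055,yy,zz],[-.055,yy,zz],[0,0,.108]]);return np.c_[L[:,:2]@R.T+[x,y],L[:,2]]
from scipy.optimize import least_squares
f=lambda v:np.r_[(proj(t,model(v))-kp_t).ravel(),(proj(s,model(v))-kp_s).ravel()]
r=least_squares(f,[.514,0,0,1.6]);print(r.x,r.fun.round(1));print(model(r.x))
E
python3 - <<'E'
from h import *
plan([([.18,.5,.4],None,.05),([.36,.2,.45],Ryaw(0),.05),([.42,-.1,.4],Ryaw(0),.05),([.53,-.30,.24],Ryaw(0),.05)])
E
```

```text
t 186 119 122 253 305
s 136 376 420 41 59
(array([0.56618591, 0.24389267, 0.23934367]), [np.float64(0.003068196730550746), np.float64(0.003068196730550808)])
(array([0.44748084, 0.23596093, 0.25306155]), [np.float64(0.00015960072138632224), np.float64(0.00015960072138633793)])
(array([0.51344962, 0.00247947, 0.1062294 ]), [np.float64(0.0030882772587405094), np.float64(0.003088277258740481)])
[ 0.51458727 -0.00388353  0.02517822  1.84984908] [-0.8 -0.1 -0.2 -2.7  1.7 -1.4 -2.6 -5.6  2.  -0.4 -2.5  1.3]
[[ 0.56352121  0.23768271  0.25706725]
 [ 0.45355607  0.23491339  0.25706725]
 [ 0.51458727 -0.00388353  0.108     ]]
0 [-0.012, -0.047, -0.1] [0.0, 0.0, 0.0]
1 [-0.013, -0.047, -0.1] [0.0, 0.0, 0.0]
2 [-0.012, -0.047, -0.1] [0.0, 0.0, 0.0]
3 [-0.013, -0.047, -0.1] [0.0, 0.0, 0.0]
4 [-0.012, -0.047, -0.099] [0.0, 0.0, 0.0]
-- [0.18   0.5    0.3998]
5 [-0.072, -0.065, -0.014] [-0.0, 0.0, 0.18]
6 [-0.081, -0.054, -0.014] [-0.0, 0.0, 0.18]
7 [-0.088, -0.042, -0.014] [-0.0, 0.0, 0.18]
8 [-0.093, -0.029, -0.014] [-0.0, 0.0, 0.18]
9 [-0.096, -0.016, -0.014] [-0.0, 0.0, 0.18]
10 [-0.097, -0.003, -0.014] [-0.0, 0.0, 0.18]
11 [-0.096, 0.011, -0.013] [-0.0, 0.001, 0.18]
12 [-0.094, 0.025, -0.014] [-0.0, 0.0, 0.18]
13 [-0.09, 0.038, -0.014] [-0.001, 0.001, 0.18]
-- [0.3602 0.1999 0.4502]
14 [-0.107, 0.021, 0.018] [0.0, -0.0, -0.0]
15 [-0.107, 0.021, 0.018] [0.0, -0.0, -0.0]
16 [-0.107, 0.022, 0.018] [0.0, -0.0, -0.0]
17 [-0.107, 0.021, 0.018] [0.0, -0.0, -0.0]
18 [-0.107, 0.022, 0.018] [0.0, -0.0, -0.0]
19 [-0.107, 0.021, 0.018] [0.0, -0.0, -0.0]
20 [-0.108, 0.022, 0.017] [0.0, -0.0, -0.0]
-- [ 0.4201 -0.1001  0.4001]
21 [-0.083, 0.046, 0.067] [0.0, -0.0, -0.0]
22 [-0.083, 0.046, 0.067] [0.0, -0.0, -0.0]
23 [-0.083, 0.046, 0.067] [0.0, -0.0, -0.0]
24 [-0.084, 0.046, 0.066] [0.0, -0.0, -0.0]
25 [-0.083, 0.045, 0.067] [0.0, -0.0, -0.0]
26 [-0.084, 0.046, 0.066] [0.0, -0.0, -0.0]
-- [ 0.5301 -0.3001  0.2401]
```

Call:
arm_command:
  moves:
    - {"translation": [-0.012,-0.047,-0.1],"turn": [0,0,0],"jaw": 0}
    - {"translation": [-0.012,-0.047,-0.1],"turn": [0,0,0],"jaw": 0}
    - {"translation": [-0.012,-0.047,-0.1],"turn": [0,0,0],"jaw": 0}
    - {"translation": [-0.012,-0.047,-0.1],"turn": [0,0,0],"jaw": 0}
    - {"translation": [-0.012,-0.047,-0.1],"turn": [0,0,0],"jaw": 0}
    - {"translation": [-0.072,-0.065,-0.014],"turn": [0,0,0.18],"jaw": 0}
    - {"translation": [-0.081,-0.054,-0.014],"turn": [0,0,0.18],"jaw": 0}
    - {"translation": [-0.088,-0.042,-0.014],"turn": [0,0,0.18],"jaw": 0}
    - {"translation": [-0.093,-0.029,-0.014],"turn": [0,0,0.18],"jaw": 0}
    - {"translation": [-0.096,-0.016,-0.014],"turn": [0,0,0.18],"jaw": 0}
    - {"translation": [-0.097,-0.003,-0.014],"turn": [0,0,0.18],"jaw": 0}
    - {"translation": [-0.096,0.011,-0.013],"turn": [0,0,0.18],"jaw": 0}

```text
t: 1.3
eef_pos: [0.3197, 0.2654, 0.4397]
orientation: [[-0.273, 0.962, -0.0], [0.962, 0.273, 0.0], [0.0, -0.0, -1.0]]
ft_force: [-0.2, 0.1, -0.6]
width: 0.0876
grip_force: 0.0
```

Run:
```python
from h import *
plan([([.36,.2,.45],Ryaw(0),.05),([.42,-.02,.42],Ryaw(0),.05)])
```

```text
0 [-0.092, 0.026, -0.013] [-0.0, -0.0, 0.176]
1 [-0.088, 0.039, -0.013] [-0.0, -0.0, 0.176]
-- [0.3601 0.2001 0.4501]
2 [-0.11, 0.03, 0.015] [-0.0, -0.0, 0.0]
3 [-0.11, 0.03, 0.015] [-0.0, -0.0, 0.0]
4 [-0.11, 0.03, 0.015] [-0.0, -0.0, 0.0]
5 [-0.11, 0.03, 0.015] [-0.0, -0.0, 0.0]
6 [-0.11, 0.03, 0.015] [-0.0, -0.0, 0.0]
-- [ 0.4201 -0.0199  0.4201]
```

Call:
arm_command:
  moves:
    - {"translation": [-0.092,0.026,-0.013],"turn": [0,0,0.176],"jaw": 0}
    - {"translation": [-0.088,0.039,-0.013],"turn": [0,0,0.176],"jaw": 0}
    - {"translation": [-0.11,0.03,0.015],"turn": [0,0,0],"jaw": 0}
    - {"translation": [-0.11,0.03,0.015],"turn": [0,0,0],"jaw": 0}
    - {"translation": [-0.11,0.03,0.015],"turn": [0,0,0],"jaw": 0}
    - {"translation": [-0.11,0.03,0.015],"turn": [0,0,0],"jaw": 0}
    - {"translation": [-0.11,0.03,0.015],"turn": [0,0,0],"jaw": 0}
    - {"translation": [0,0,0],"turn": [0,0,0],"jaw": 0}

```text
t: 2.1
eef_pos: [0.4214, -0.0237, 0.4197]
orientation: [[0.003, 1.0, 0.0], [1.0, -0.003, -0.001], [-0.001, 0.0, -1.0]]
ft_force: [0.4, 0.3, 0.3]
width: 0.0879
grip_force: 0.0
```

Run:
```python
from h import *
im=snap('wrist','w1');s=status.state();V=np.array(im['view'])
print(s['eef_pos'],-V[:3,:3].T@V[:3,3],-V[2,:3],im['dist'],im['fx'])
print(proj(im,[[.5135,0,.056],[.5135,0,.108],[.535,-.301,0]]))
plan([([.45,-.12,.36],Ryaw(0),.05),([.53,-.27,.24],Ryaw(0),.05)])
```

```text
[ 0.42111246 -0.02025589  0.41980609] [0.42127493 0.04759261 0.60338068] [-0.00143646 -0.26039866 -0.96550012] [-0.00524954  0.          0.          0.          0.        ] 340.5164569091884
[[379.90929841 177.97709407]
 [385.85924725 181.13425795]
 [379.78984757 329.5026396 ]]
0 [-0.083, 0.024, 0.05] [-0.0, -0.0, 0.0]
1 [-0.083, 0.024, 0.05] [-0.0, -0.0, 0.0]
2 [-0.083, 0.024, 0.049] [-0.001, -0.0, 0.0]
-- [ 0.4499 -0.1198  0.3602]
3 [-0.075, 0.04, 0.06] [0.0, -0.0, 0.0]
4 [-0.075, 0.04, 0.06] [0.0, -0.0, 0.0]
5 [-0.075, 0.04, 0.06] [0.0, -0.0, 0.0]
6 [-0.075, 0.04, 0.06] [0.0, -0.0, 0.0]
7 [-0.076, 0.04, 0.06] [0.0, -0.0, 0.0]
-- [ 0.53   -0.2702  0.2401]
```

View pics/w1.png

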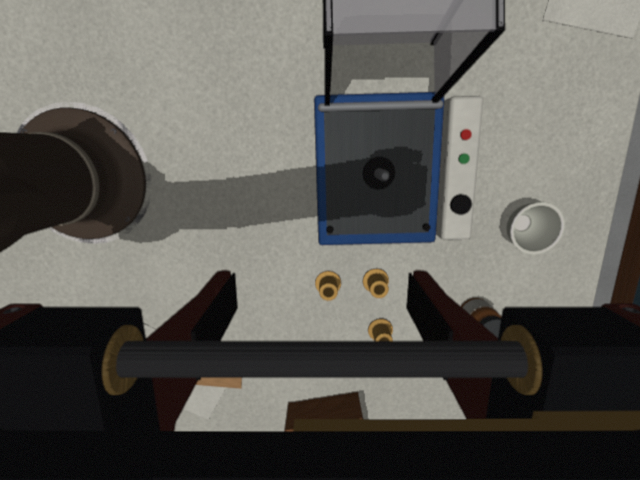

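The wrist picture shows the collar centred at about (378,173) and the shaft tip at (383,175). The wanted sleeve C is at (380,330), and A and B are at (376,282) and (328,285). I take a second, closer view above the mill.

Run:
```python
from h import *
im=snap('wrist','w1b');s=status.state();print(s['eef_pos'],np.abs(np.array(s['dq'])).max())
a=np.array(load('w1')['pixels']).astype(int)-np.array(im['pixels']);print(np.abs(a).mean())
plan([([.50,-.06,.33],Ryaw(0),.05)])
```

```text
[ 0.42105509 -0.01805033  0.41985869] 0.04749198711187415
3.984291449652778
0 [-0.035, 0.066, 0.075] [-0.0, -0.0, 0.002]
1 [-0.035, 0.066, 0.075] [-0.0, -0.0, 0.001]
2 [-0.035, 0.065, 0.074] [-0.001, -0.001, 0.002]
-- [ 0.4999 -0.0598  0.3302]
```

Call:
arm_command:
  moves:
    - {"translation": [-0.035,0.066,0.075],"turn": [0,0,0],"jaw": 0}
    - {"translation": [-0.035,0.066,0.075],"turn": [0,0,0],"jaw": 0}
    - {"translation": [-0.035,0.065,0.074],"turn": [0,0,0],"jaw": 0}
    - {"translation": [0,0,0],"turn": [0,0,0],"jaw": 0}
    - {"translation": [0,0,0],"turn": [0,0,0],"jaw": 0}
    - {"translation": [0,0,0],"turn": [0,0,0],"jaw": 0}
    - {"translation": [0,0,0],"turn": [0,0,0],"jaw": 0}
    - {"translation": [0,0,0],"turn": [0,0,0],"jaw": 0}

```text
t: 3.0
eef_pos: [0.5004, -0.0586, 0.3315]
orientation: [[-0.007, 1.0, 0.002], [1.0, 0.007, 0.002], [0.002, 0.002, -1.0]]
ft_force: [-0.2, 0.7, 0.2]
width: 0.0878
grip_force: 0.0
```

Run:
```python
from h import *
im=snap('wrist','w2');s=status.state();print(s['t'],s['eef_pos'],np.abs(np.array(s['dq'])).max())
plan([([.53,-.27,.24],Ryaw(0),.05)])
u=proj(im,[[.5135,0.003,.056]])[0];print(u)
x,y=np.round(u).astype(int);x0,y0=x-80,max(y-80,0)
c=cv2.imread('pics/w2.png')[y0:y0+160,x0:x0+160];print(x0,y0)
cv2.imwrite('pics/w2c.png',cv2.convertScaleAbs(cv2.resize(c,(580,580),interpolation=2),alpha=1.8))
```

```text
3.05 [ 0.50035496 -0.05870899  0.33136012] 0.008335676824288119
0 [-0.106, 0.014, 0.046] [0.0, -0.0, 0.002]
1 [-0.106, 0.014, 0.045] [0.001, -0.0, 0.002]
2 [-0.106, 0.014, 0.046] [0.0, -0.001, 0.002]
3 [-0.105, 0.015, 0.045] [0.001, -0.0, 0.001]
4 [-0.106, 0.015, 0.046] [0.0, -0.001, 0.002]
-- [ 0.5301 -0.2701  0.24  ]
[331.90527739 155.37661094]
252 75
```

View pics/w2c.png

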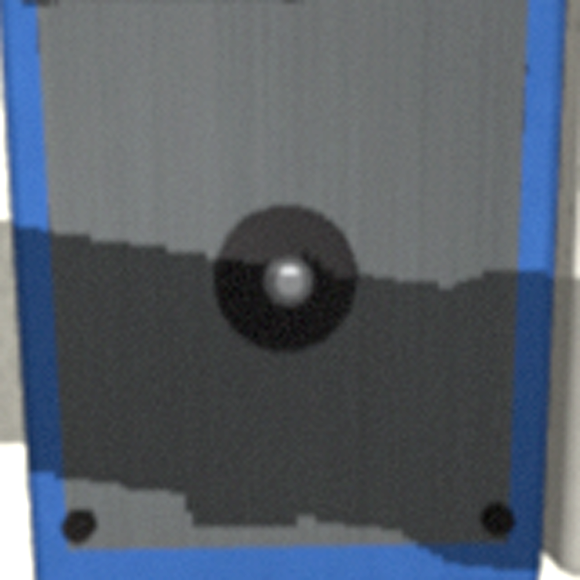

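The crop shows the collar circle centred at (330.8,151.7) in the full image and the shaft tip at about (332,152). The front knobs are at (273.8,219.8) and (389.4,218.4).

Run:
```python
from h import *
im=load('w2');t=load('top0');s=load('scene0')
print('collar w',onz(im,(330.8,151.7),.056),'tip w',onz(im,(332,152.4),.108))
a=onz(im,(273.8,219.8),.052);b=onz(im,(389.4,218.4),.052);print(a,b,np.arctan2(*(b-a)[[1,0]]))
print('collar t',onz(t,(238.7,274.2),.056),'tip t',onz(t,(237.3,274.6),.108),'collar s',onz(s,(340,175),.056))
print(tri((im,(332,152.4)),(t,(237.3,274.6)),(s,(341.3,157))))
```

```text
collar w [0.51198571 0.0076618  0.056     ] tip w [0.51194143 0.00741394 0.108     ]
[ 0.43428033 -0.08450114  0.052     ] [ 0.59463507 -0.08143949  0.052     ] 0.01909066560874375
collar t [0.51013975 0.00425927 0.056     ] tip t [0.51028278 0.00086123 0.108     ] collar s [0.51611493 0.00128773 0.056     ]
(array([0.51204853, 0.00506059, 0.10907908]), [np.float64(0.0023703551306755457), np.float64(0.004649628464587497), np.float64(0.002747088880461239)])
```

Call:
arm_command:
  moves:
    - {"translation": [-0.106,0.014,0.046],"turn": [0,0,0],"jaw": 0}
    - {"translation": [-0.106,0.014,0.046],"turn": [0,0,0],"jaw": 0}
    - {"translation": [-0.106,0.014,0.046],"turn": [0,0,0],"jaw": 0}
    - {"translation": [-0.106,0.014,0.046],"turn": [0,0,0],"jaw": 0}
    - {"translation": [-0.106,0.014,0.046],"turn": [0,0,0],"jaw": 0}
    - {"translation": [0,0,0],"turn": [0,0,0],"jaw": 0}
    - {"translation": [0,0,0],"turn": [0,0,0],"jaw": 0}
    - {"translation": [0,0,0],"turn": [0,0,0],"jaw": 0}
    - {"translation": [0,0,0],"turn": [0,0,0],"jaw": 0}

```text
t: 3.95
eef_pos: [0.5305, -0.2692, 0.2393]
orientation: [[-0.009, 1.0, 0.002], [1.0, 0.009, 0.001], [0.001, 0.002, -1.0]]
ft_force: [-0.5, -0.1, -0.0]
width: 0.088
grip_force: 0.0
```

Run:
```python
from h import *
im=snap('wrist','w3');s=status.state();print(s['eef_pos'],np.abs(np.array(s['dq'])).max())
x,y=proj(im,[[.535,-.3012,.02]])[0];print(x,y)
m=brass(im,(int(x-40),int(x+40),int(y-40),int(y+40)));ys,xs=np.nonzero(m);print(m.sum(),xs.min(),xs.max(),ys.min(),ys.max())
c0=np.array([.535,-.3012,0]);print(fit([(im,m)],c0,2))
t=load('top0');sc=load('scene0');mt=brass(t,(338,375,245,285));ms=brass(sc,(250,283,253,290))
print(fit([(im,m),(t,mt),(sc,ms)],c0),'z fit')
x0,y0=int(x-50),int(y-50);c=cv2.imread('pics/w3.png')[y0:y0+100,x0:x0+100]
d=c.copy();q=sil(im,np.r_[fit([(im,m)],c0,2)[0],0])[y0:y0+100,x0:x0+100];d[(cv2.Canny((q*255).astype(np.uint8),50,100)>0)]=(255,0,255)
cv2.imwrite('pics/w3c.png',cv2.resize(np.hstack([c,d]),(800,400),interpolation=0))
```

```text
[ 0.53047583 -0.26923731  0.23925344] 0.0034010917530908897
325.1408493361553 234.98977587253268
1146 306 344 212 252
(array([ 0.53424529, -0.29941214]), np.float64(0.20552989083940734))
(array([ 0.53488599, -0.30142636, -0.0083681 ]), np.float64(0.8323818032612569)) z fit
```

View pics/w3c.png

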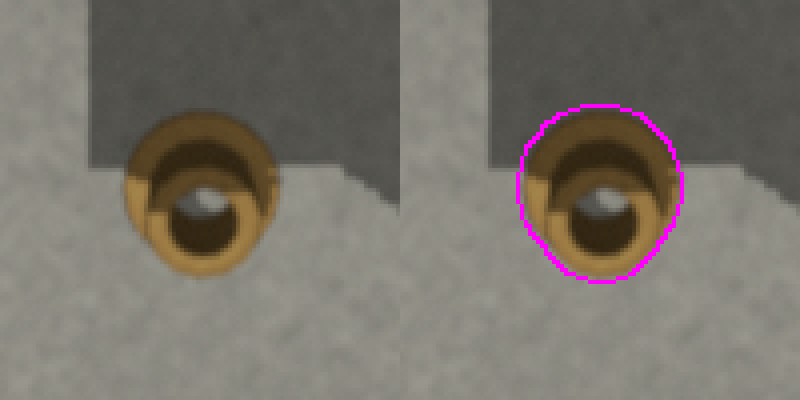

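The crop shows C upright, with the model outline hugging it at (0.534, -0.299) from the wrist view, against (0.5345, -0.3015) from the fixed cameras. I use (0.534, -0.300).

Run:
```python
from h import *
plan([([.534,-.300,.07],Ryaw(0.02),.04),([.534,-.300,.012],Ryaw(0.02),.02)])
```

```text
0 [-0.015, 0.001, 0.085] [0.0, -0.0, -0.003]
1 [-0.016, 0.002, 0.085] [0.001, -0.0, -0.003]
2 [-0.015, 0.001, 0.084] [0.0, -0.0, -0.003]
3 [-0.016, 0.002, 0.085] [0.001, -0.0, -0.003]
4 [-0.015, 0.001, 0.084] [0.0, -0.001, -0.002]
-- [ 0.5339 -0.2999  0.07  ]
5 [-0.0, 0.0, 0.048] [0.0, 0.0, -0.0]
6 [-0.0, 0.0, 0.049] [0.0, 0.0, -0.0]
7 [-0.0, 0.0, 0.048] [0.0, 0.0, -0.0]
-- [ 0.5339 -0.2999  0.012 ]
```

Call:
arm_command:
  moves:
    - {"translation": [-0.015,0.001,0.085],"turn": [0,0,-0.003],"jaw": 0}
    - {"translation": [-0.016,0.002,0.085],"turn": [0,0,-0.003],"jaw": 0}
    - {"translation": [-0.015,0.001,0.084],"turn": [0,0,-0.003],"jaw": 0}
    - {"translation": [-0.016,0.002,0.085],"turn": [0,0,-0.003],"jaw": 0}
    - {"translation": [-0.015,0.001,0.084],"turn": [0,0,-0.003],"jaw": 0}
    - {"translation": [0,0,0],"turn": [0,0,0],"jaw": 0}
    - {"translation": [0,0,0],"turn": [0,0,0],"jaw": 0}
    - {"translation": [0,0,0.048],"turn": [0,0,0],"jaw": 0}
    - {"translation": [0,0,0.049],"turn": [0,0,0],"jaw": 0}
    - {"translation": [0,0,0.048],"turn": [0,0,0],"jaw": 0}
    - {"translation": [0,0,0],"turn": [0,0,0],"jaw": 0}
    - {"translation": [0,0,0],"turn": [0,0,0],"jaw": 0}

```text
t: 5.2
eef_pos: [0.534, -0.3018, 0.0133]
orientation: [[-0.018, 1.0, 0.002], [1.0, 0.018, -0.001], [-0.001, 0.002, -1.0]]
ft_force: [0.1, -1.3, 0.6]
width: 0.0879
grip_force: 0.0
```

Call:
arm_command:
  moves:
    - {"translation": [0,0,0],"jaw": 0.4,"turn": [0,0,0]}
    - {"translation": [0,0,0],"jaw": 0.55,"turn": [0,0,0]}
    - {"translation": [0,0,0],"jaw": 0.6,"turn": [0,0,0]}
    - {"translation": [0,0,0],"jaw": 0.65,"turn": [0,0,0]}
    - {"translation": [0,0,0],"jaw": 1,"turn": [0,0,0]}
    - {"translation": [0,0,0],"jaw": 1,"turn": [0,0,0]}
    - {"translation": [0,0,0],"jaw": 1,"turn": [0,0,0]}
    - {"translation": [0,0,0],"jaw": 1,"turn": [0,0,0]}
  squeeze: 25

```text
t: 6.0
eef_pos: [0.5334, -0.3019, 0.0114]
orientation: [[-0.018, 1.0, 0.001], [1.0, 0.018, -0.001], [-0.001, 0.001, -1.0]]
ft_force: [2.0, -0.8, 0.4]
width: 0.0322
grip_force: 25.0
```

Run:
```python
from h import *
s=status.state();print(s['width'],s['grip_force'],s['eef_pos'],s['ft_force'])
plan([([.534,-.300,.062],Ryaw(0.02),.025),([.53,-.22,.2],Ryaw(0.02),.04),([.512,-.06,.21],Ryaw(.02),.04)])
```

```text
0.032222735365385675 24.99709169585003 [ 0.53339558 -0.30193165  0.01142314] [ 2.03159381 -0.79573522  0.44049458]
0 [0.002, 0.001, -0.042] [0.0, 0.0, -0.001]
1 [0.001, 0.0, -0.042] [0.001, 0.0, -0.001]
2 [0.002, 0.001, -0.042] [0.0, 0.001, -0.001]
-- [ 0.5341 -0.2999  0.0618]
3 [0.05, -0.002, -0.086] [0.0, -0.0, 0.0]
4 [0.05, -0.001, -0.086] [0.0, -0.0, 0.0]
5 [0.05, -0.002, -0.087] [0.0, -0.0, 0.0]
6 [0.05, -0.001, -0.086] [0.0, -0.0, 0.0]
-- [ 0.5301 -0.22    0.1998]
7 [0.08, -0.007, -0.005] [0.0, -0.0, 0.0]
8 [0.08, -0.008, -0.005] [0.0, -0.0, 0.0]
9 [0.08, -0.007, -0.005] [0.0, -0.0, 0.0]
10 [0.08, -0.008, -0.005] [0.0, -0.0, 0.0]
11 [0.081, -0.007, -0.005] [0.0, -0.0, 0.0]
-- [ 0.512  -0.0599  0.2099]
```

Call:
arm_command:
  moves:
    - {"translation": [0,0,-0.02],"turn": [0,0,0],"jaw": 1}
    - {"translation": [0,0,-0.04],"turn": [0,0,0],"jaw": 1}
    - {"translation": [0,0,-0.06],"turn": [0,0,0],"jaw": 1}
    - {"translation": [0.05,-0.002,-0.086],"turn": [0,0,0],"jaw": 1}
    - {"translation": [0.05,-0.002,-0.086],"turn": [0,0,0],"jaw": 1}
    - {"translation": [0.05,-0.002,-0.086],"turn": [0,0,0],"jaw": 1}
    - {"translation": [0.05,-0.002,-0.086],"turn": [0,0,0],"jaw": 1}
    - {"translation": [0.08,-0.007,-0.005],"turn": [0,0,0],"jaw": 1}
    - {"translation": [0.08,-0.007,-0.005],"turn": [0,0,0],"jaw": 1}
    - {"translation": [0.08,-0.007,-0.005],"turn": [0,0,0],"jaw": 1}
    - {"translation": [0.08,-0.007,-0.005],"turn": [0,0,0],"jaw": 1}
    - {"translation": [0.07,-0.007,-0.005],"turn": [0,0,0],"jaw": 1}

```text
t: 7.2
eef_pos: [0.5105, -0.0647, 0.2077]
orientation: [[-0.018, 1.0, -0.0], [1.0, 0.018, 0.001], [0.001, -0.0, -1.0]]
ft_force: [0.2, 0.0, -2.7]
width: 0.0325
grip_force: 25.0
```

Call:
arm_command:
  moves:
    - {"translation": [0,0,0],"turn": [0,0,0],"jaw": 1}
    - {"translation": [0,0,0],"turn": [0,0,0],"jaw": 1}
    - {"translation": [0,0,0],"turn": [0,0,0],"jaw": 1}
    - {"translation": [0,0,0],"turn": [0,0,0],"jaw": 1}
    - {"translation": [0,0,0],"turn": [0,0,0],"jaw": 1}

```text
t: 7.7
eef_pos: [0.5113, -0.0672, 0.2069]
orientation: [[-0.016, 1.0, -0.0], [1.0, 0.016, -0.0], [-0.0, -0.0, -1.0]]
ft_force: [0.3, 0.4, -3.5]
width: 0.0324
grip_force: 25.0
```

Run:
```python
from h import *
im=snap('wrist','w4');t=snap('top','top4');sc=snap('scene','sc4')
s=status.state();print(s['t'],s['width'],s['grip_force'],s['eef_pos'],s['ft_force'])
print(proj(im,[[.512,.005,.056],[.512,.005,.108],np.array(s['eef_pos'])-[0,0,.0114]]))
p=np.array(s['eef_pos']);print(proj(t,[p]),proj(sc,[p,[.512,.005,.1]]))
b=cv2.imread('pics/sc4.png');x,y=proj(sc,[p])[0].astype(int);b=b[y-50:y+110,x-60:x+100]
a=cv2.imread('pics/w4.png')[100:380,200:460]
cv2.imwrite('pics/c4.png',cv2.convertScaleAbs(np.hstack([cv2.resize(a,(446,480),interpolation=2),cv2.resize(b,(350,350),interpolation=2)[:480] if 0 else cv2.copyMakeBorder(cv2.resize(b,(350,350),interpolation=2),0,130,0,0,0)]),alpha=1.7))
print(x-60,y-50)
```

```text
7.85 0.03207993887400906 24.991245046248878 [ 0.5112795  -0.06665482  0.20676936] [-0.98713795  0.71199348 -3.44000383]
[[324.11943918 146.28472366]
 [324.54691122 146.10906471]
 [322.33584164 267.79241257]]
[[260.72709796 274.94600983]] [[321.73873739 142.74329714]
 [340.0126977  160.13343778]]
261 92
```

View pics/c4.png

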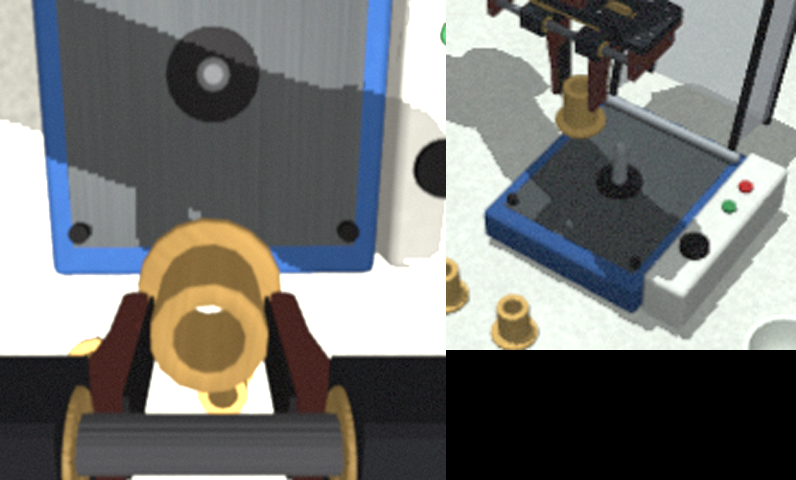

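The pictures show the sleeve held upright between the fingers, with its rim centre at wrist (322.4,296.5) and the far edge of its flange at (322.4,228.3). The shaft and collar coincide at (323.6,143.1), so the camera looks right along the shaft.

Run:
```python
from h import *
im=load('w4');p=np.array([.5113,-.0667,.2068]);zb=p[2]-.0114
print('shaft',onz(im,(323.6,143.1),.056),onz(im,(323.6,143.1),.108))
for dz in(-.004,0,.004):
    print(dz,'rim',onz(im,(322.4,296.5),zb+.046+dz)-p,'flange edge',onz(im,(322.4,228.3),zb+.003+dz)-[0,.025,0]-p)
t=load('top4');sc=load('sc4');c0=np.r_[p[:2],zb]
x,y=proj(sc,[c0])[0].astype(int);m=brass(sc,(x-25,x+25,y-40,y+25));ys,xs=np.nonzero(m);print(m.sum(),xs.min(),xs.max(),ys.min(),ys.max())
# scene: shaft-to-sleeve, flange bottom centre and collar
print('scene shaft collar', onz(sc,(261+619/2.1875,92+184/2.1875),.056),'tip',onz(sc,(261+622/2.1875-446/2.1875,92+146/2.1875),.108))
f0=(261+(581-446)/2.1875,92+121/2.1875); print('scene flange ctr',f0,proj(sc,[c0]))
```

```text
shaft [0.5114565  0.00790203 0.056     ] [0.51120101 0.00730974 0.108     ]
-0.004 rim [-5.93770981e-05  4.17972255e-04  3.06000000e-02] flange edge [-0.00038463 -0.00053779 -0.0124    ]
0 rim [-9.66615655e-05  2.25516176e-03  3.46000000e-02] flange edge [-0.00040712  0.00040664 -0.0084    ]
0.004 rim [-0.00013395  0.00409235  0.0386    ] flange edge [-0.0004296   0.00135107 -0.0044    ]
630 306 339 106 154
scene shaft collar [0.90784798 0.28296063 0.056     ] tip [0.51661447 0.00388526 0.108     ]
scene flange ctr (322.7142857142857, 147.31428571428572) [[321.72342612 146.74283672]]
```

Run:
```python
from h import *
plan([([.5117,.0055,.2],Ryaw(0.02),.03),([.5117,.0055,.132],Ryaw(0.02),.02)])
```

```text
0 [0.06, 0.001, 0.006] [-0.0, 0.0, -0.001]
1 [0.06, 0.002, 0.005] [-0.0, 0.0, -0.002]
2 [0.06, 0.001, 0.006] [-0.0, 0.0, -0.001]
-- [0.5116 0.0054 0.2   ]
3 [0.0, 0.0, 0.042] [-0.0, 0.0, -0.0]
4 [0.0, 0.0, 0.043] [-0.0, 0.0, -0.0]
5 [0.0, 0.0, 0.042] [-0.0, 0.0, -0.0]
6 [0.0, 0.0, 0.043] [-0.0, 0.0, -0.0]
-- [0.5116 0.0053 0.132 ]
```

Call:
arm_command:
  moves:
    - {"translation": [0.06,0.001,0.006],"turn": [0,0,0],"jaw": 1}
    - {"translation": [0.06,0.002,0.005],"turn": [0,0,0],"jaw": 1}
    - {"translation": [0.06,0.001,0.006],"turn": [0,0,0],"jaw": 1}
    - {"translation": [0,0,0.042],"turn": [0,0,0],"jaw": 1}
    - {"translation": [0,0,0.042],"turn": [0,0,0],"jaw": 1}
    - {"translation": [0,0,0.042],"turn": [0,0,0],"jaw": 1}
    - {"translation": [0,0,0.042],"turn": [0,0,0],"jaw": 1}
    - {"translation": [0,0,0],"turn": [0,0,0],"jaw": 1}
    - {"translation": [0,0,0],"turn": [0,0,0],"jaw": 1}
    - {"translation": [0,0,0],"turn": [0,0,0],"jaw": 1}
    - {"translation": [0,0,0],"turn": [0,0,0],"jaw": 1}
    - {"translation": [0,0,0],"turn": [0,0,0],"jaw": 1}

```text
t: 9.05
eef_pos: [0.5121, 0.0061, 0.1335]
orientation: [[-0.018, 1.0, 0.001], [1.0, 0.018, 0.001], [0.001, 0.001, -1.0]]
ft_force: [0.5, 0.5, -3.3]
width: 0.0326
grip_force: 25.0
```

Run:
```python
from h import *
sc=snap('scene','sc5');w=snap('wrist','w5')
s=status.state();print(s['t'],s['eef_pos'],s['ft_force'],s['ft_torque'])
p=np.array(s['eef_pos'])+[0,.0015,-.0114];print(p,proj(sc,[p,[.5115,.007,.108],[.5115,.007,.056]]),proj(w,[p+[0,0,.046]]))
b=cv2.imread('pics/sc5.png')[110:200,290:390];a=cv2.imread('pics/w5.png')[240:360,260:380]
cv2.imwrite('pics/c5.png',cv2.convertScaleAbs(np.hstack([cv2.resize(b,(500,450),interpolation=2),cv2.resize(a,(300,300),interpolation=2).copy() if 0 else cv2.copyMakeBorder(cv2.resize(a,(300,300),interpolation=2),0,150,0,0,0)]),alpha=2))
```

```text
9.15 [0.51187569 0.00605104 0.13319414] [-0.01095472  0.00490608 -2.72719113] [-0.06483947  0.05814697  0.03979968]
[0.51187569 0.00755104 0.12179414] [[340.87405097 152.65917625]
 [340.42949205 157.07308268]
 [339.79907025 172.80329076]] [[322.27050107 298.775803  ]]
```

View pics/c5.png

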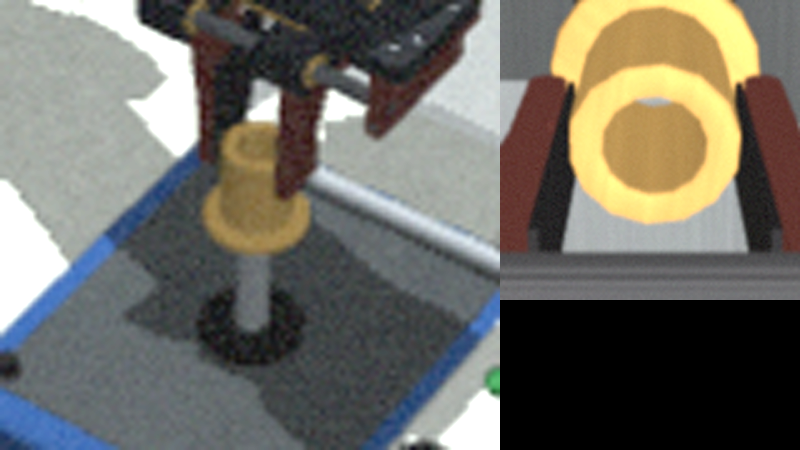

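The crop shows the flange centred over the shaft as seen from the scene camera: column 257 against 254 for the shaft, where about 3 to 5 is expected from the lean of perspective. I lower it slowly.

Call:
arm_command:
  moves:
    - {"translation": [0,0,0.012],"turn": [0,0,0],"jaw": 1}
    - {"translation": [0,0,0.012],"turn": [0,0,0],"jaw": 1}
    - {"translation": [0,0,0.012],"turn": [0,0,0],"jaw": 1}
    - {"translation": [0,0,0.012],"turn": [0,0,0],"jaw": 1}
    - {"translation": [0,0,0.012],"turn": [0,0,0],"jaw": 1}
    - {"translation": [0,0,0],"turn": [0,0,0],"jaw": 1}
    - {"translation": [0,0,0],"turn": [0,0,0],"jaw": 1}

```text
t: 9.85
eef_pos: [0.5116, 0.0058, 0.1087]
orientation: [[-0.017, 1.0, -0.0], [1.0, 0.017, -0.0], [-0.0, -0.0, -1.0]]
ft_force: [0.1, -0.0, -3.0]
width: 0.0324
grip_force: 25.0
```

Call:
arm_command:
  moves:
    - {"translation": [0,0,0.012],"turn": [0,0,0],"jaw": 1}
    - {"translation": [0,0,0.012],"turn": [0,0,0],"jaw": 1}
    - {"translation": [0,0,0.012],"turn": [0,0,0],"jaw": 1}
    - {"translation": [0,0,0.012],"turn": [0,0,0],"jaw": 1}
    - {"translation": [0,0,0.012],"turn": [0,0,0],"jaw": 1}
    - {"translation": [0,0,0.012],"turn": [0,0,0],"jaw": 1}
    - {"translation": [0,0,0.012],"turn": [0,0,0],"jaw": 1}
    - {"translation": [0,0,0],"turn": [0,0,0],"jaw": 1}
    - {"translation": [0,0,0],"turn": [0,0,0],"jaw": 1}
    - {"translation": [0,0,0],"turn": [0,0,0],"jaw": 1}

```text
t: 10.85
eef_pos: [0.5119, 0.0059, 0.0754]
orientation: [[-0.018, 1.0, 0.0], [1.0, 0.018, 0.0], [0.0, 0.0, -1.0]]
ft_force: [-0.4, 0.2, -3.8]
width: 0.0326
grip_force: 25.0
```

Free so far. Now the last 8 mm or so, in small steps until contact shows.

Call:
arm_command:
  moves:
    - {"translation": [0,0,0.005],"turn": [0,0,0],"jaw": 1}
    - {"translation": [0,0,0.005],"turn": [0,0,0],"jaw": 1}
    - {"translation": [0,0,0.004],"turn": [0,0,0],"jaw": 1}
    - {"translation": [0,0,0.003],"turn": [0,0,0],"jaw": 1}
    - {"translation": [0,0,0],"turn": [0,0,0],"jaw": 1}
    - {"translation": [0,0,0],"turn": [0,0,0],"jaw": 1}
    - {"translation": [0,0,0],"turn": [0,0,0],"jaw": 1}

```text
t: 11.55
eef_pos: [0.5117, 0.006, 0.0685]
orientation: [[-0.018, 1.0, 0.0], [1.0, 0.018, 0.0], [0.0, 0.0, -1.0]]
ft_force: [0.3, -0.4, -2.7]
width: 0.032
grip_force: 25.0
```

Call:
arm_command:
  moves:
    - {"translation": [0,0,0.002],"turn": [0,0,0],"jaw": 1}
    - {"translation": [0,0,0.002],"turn": [0,0,0],"jaw": 1}
    - {"translation": [0,0,0],"turn": [0,0,0],"jaw": 1}
    - {"translation": [0,0,0],"turn": [0,0,0],"jaw": 1}

```text
t: 11.95
eef_pos: [0.5119, 0.006, 0.0673]
orientation: [[-0.018, 1.0, 0.0], [1.0, 0.018, 0.0], [0.0, 0.0, -1.0]]
ft_force: [-0.5, -0.6, 4.6]
width: 0.0324
grip_force: 25.0
```

Contact came at z = 0.067, as predicted for a full seat (0.0674). I release and rise.

Call:
arm_command:
  moves:
    - {"translation": [0,0,0],"turn": [0,0,0],"jaw": 0.55}
    - {"translation": [0,0,0],"turn": [0,0,0],"jaw": 0.5}
    - {"translation": [0,0,0],"turn": [0,0,0],"jaw": 0.3}
    - {"translation": [0,0,0],"turn": [0,0,0],"jaw": 0.2}
    - {"translation": [0,0,0],"turn": [0,0,0],"jaw": 0.1}
    - {"translation": [0,0,0],"turn": [0,0,0],"jaw": 0.1}
    - {"translation": [0,0,-0.03],"turn": [0,0,0],"jaw": 0.1}
    - {"translation": [0,0,-0.06],"turn": [0,0,0],"jaw": 0.1}
    - {"translation": [0,0,-0.1],"turn": [0,0,0],"jaw": 0.1}
    - {"translation": [0,0,-0.12],"turn": [0,0,0],"jaw": 0.1}
    - {"translation": [0,0,-0.12],"turn": [0,0,0],"jaw": 0.1}
    - {"translation": [-0.1,0,-0.07],"turn": [0,0,0],"jaw": 0.1}

```text
t: 13.15
eef_pos: [0.5139, -0.0299, 0.2706]
orientation: [[-0.025, 1.0, 0.003], [1.0, 0.025, 0.002], [0.002, 0.003, -1.0]]
ft_force: [0.6, -0.1, -0.2]
width: 0.079
grip_force: 0.0
```

Call:
arm_command:
  moves:
    - {"translation": [-0.1,0,-0.07],"turn": [0,0,0],"jaw": 0.1}
    - {"translation": [-0.06,0,-0.05],"turn": [0,0,0],"jaw": 0.1}
    - {"translation": [0,0,0],"turn": [0,0,0],"jaw": 0.1}
    - {"translation": [0,0,0],"turn": [0,0,0],"jaw": 0.1}
    - {"translation": [0,0,0],"turn": [0,0,0],"jaw": 0.1}
    - {"translation": [0,0,0],"turn": [0,0,0],"jaw": 0.1}

```text
t: 13.75
eef_pos: [0.5132, -0.0966, 0.314]
orientation: [[-0.02, 1.0, -0.002], [1.0, 0.02, 0.0], [0.0, -0.002, -1.0]]
ft_force: [-0.5, 0.2, -0.7]
width: 0.0792
grip_force: 0.0
```

Run:
```python
from h import *
w=snap('wrist','w6');sc=snap('scene','sc6')
s=status.state();print(s['t'],s['eef_pos'],s['width'],np.abs(s['dq']).max())
print(proj(w,[[.509,.236,.257],[.5665,.236,.257],[.4545,.236,.257],[.511,.007,.102]]).round(1), proj(sc,[[.511,.007,.056],[.511,.007,.102]]).round(1))
a=cv2.imread('pics/w6.png')[0:400,170:490];b=cv2.imread('pics/sc6.png')[30:230,280:430]
cv2.imwrite('pics/c6.png',cv2.convertScaleAbs(np.hstack([cv2.resize(a,(400,500),interpolation=2),cv2.resize(b,(375,500),interpolation=2)]),alpha=1.7))
```

```text
13.85 [ 0.51333169 -0.09699708  0.314193  ] 0.0791269513856514 0.00661430335641128
[[ 327.4 -400.2]
 [ 443.9 -397. ]
 [ 216.8 -402.6]
 [ 322.2  116.8]] [[339.6 172.7]
 [340.2 158.9]]
```

View pics/c6.png

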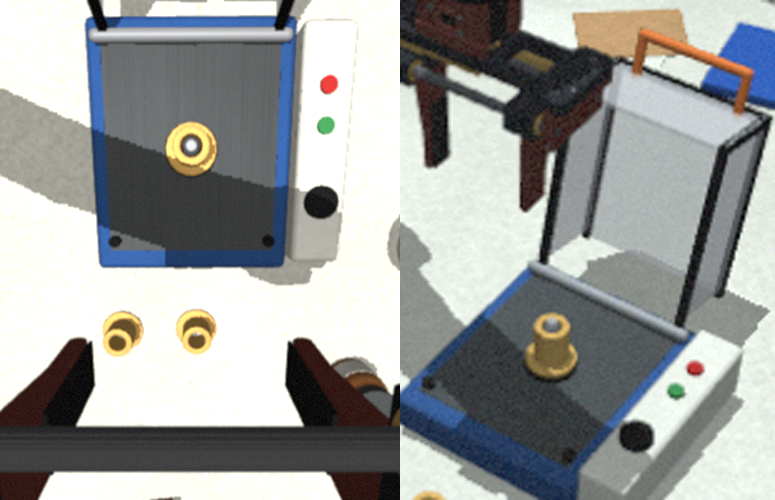

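The pictures show the sleeve seated flush on the collar with the shaft tip just showing in its bore, at wrist crop (190,147). The guard is still open, with its handle at scene (376,44) to (420,60). Next is the handle pose.

```bash
cat >> h.py <<'E'
def handle(q,S=(.5115,.0073),a=.02,x=0):
    yy=.1-.23*np.cos(q)+.08*np.sin(q);zz=.058+.08*np.cos(q)+.23*np.sin(q)
    return np.array([S[0]+x*np.cos(a)-yy*np.sin(a),S[1]+x*np.sin(a)+yy*np.cos(a),zz])
def orange(im):
    h=cv2.cvtColor(np.array(im['pixels'])[:,:,::-1].copy(),cv2.COLOR_BGR2HSV);return ((h[...,0]<16)&(h[...,1]>150)&(h[...,2]>90)).astype(np.uint8)
E
python3 - <<'E'
from h import *
t=load('top0');s=load('scene0')
mt=orange(t);mt[:,:112]=0;mt[:,130:]=0;mt[:240]=0;mt[315:]=0
ms=orange(s);ms[85:]=0;ms[:,:365]=0;ms[:,430:]=0;ms[:35]=0
ys,xs=np.nonzero(mt);print('top: bar col by row',[(r,xs[ys==r].min(),xs[ys==r].max()) for r in range(256,304,8)])
ys,xs=np.nonzero(ms);print('scene',[(c,ys[xs==c].min(),ys[xs==c].max()) for c in range(378,420,6)])
for q in(1.65,1.7,1.75,1.8,1.85,1.9,1.95):
    H=[handle(q,x=x) for x in(-.05,0,.05)];print(q,H[1].round(3),proj(t,H).round(1).tolist(),proj(s,H).round(1).tolist())
print(status.state()['joints'])
plan([([.51,.05,.36],Ryaw(.8),.05),([.509,.237,.34],Ryaw(np.pi/2+.02),.05)])
E
```

```text
top: bar col by row [(256, np.int64(119), np.int64(122)), (264, np.int64(119), np.int64(122)), (272, np.int64(119), np.int64(122)), (280, np.int64(120), np.int64(122)), (288, np.int64(120), np.int64(122)), (296, np.int64(120), np.int64(122))]
scene [(378, np.int64(42), np.int64(44)), (384, np.int64(44), np.int64(46)), (390, np.int64(46), np.int64(48)), (396, np.int64(49), np.int64(51)), (402, np.int64(51), np.int64(53)), (408, np.int64(54), np.int64(55)), (414, np.int64(56), np.int64(58))]
1.65 [0.508 0.205 0.281] [[131.9, 301.7], [131.7, 278.5], [131.5, 255.4]] [[373.1, 43.1], [392.0, 50.4], [411.4, 57.9]]
1.7 [0.507 0.216 0.276] [[127.6, 301.6], [127.4, 278.5], [127.2, 255.5]] [[375.4, 42.9], [394.2, 50.1], [413.6, 57.6]]
1.75 [0.507 0.227 0.27 ] [[123.5, 301.6], [123.3, 278.6], [123.1, 255.7]] [[377.7, 42.9], [396.3, 50.1], [415.6, 57.5]]
1.8 [0.507 0.237 0.264] [[119.7, 301.5], [119.5, 278.6], [119.3, 255.9]] [[379.8, 43.2], [398.4, 50.3], [417.5, 57.6]]
1.85 [0.507 0.248 0.257] [[116.1, 301.4], [115.9, 278.7], [115.8, 256.0]] [[381.8, 43.7], [400.2, 50.8], [419.2, 58.0]]
1.9 [0.
[... 217 characters left out ...]
[422.3, 59.7]]
[-0.70048661  0.19685617  0.95339617  1.71669227 -0.16512773  1.3146376
  0.30535671]
0 [0.061, -0.0, -0.019] [-0.0, -0.0, -0.166]
1 [0.061, 0.008, -0.019] [-0.0, -0.0, -0.166]
2 [0.059, 0.015, -0.019] [-0.0, -0.0, -0.166]
3 [0.057, 0.023, -0.019] [-0.001, -0.0, -0.165]
4 [0.053, 0.03, -0.019] [-0.0, -0.0, -0.166]
5 [0.049, 0.038, -0.02] [-0.0, -0.001, -0.165]
-- [0.5101 0.0501 0.3602]
6 [0.055, 0.056, 0.008] [-0.0, 0.0, -0.168]
7 [0.047, 0.062, 0.008] [-0.0, -0.0, -0.168]
8 [0.038, 0.068, 0.009] [-0.0, -0.0, -0.168]
9 [0.029, 0.072, 0.008] [-0.0, -0.0, -0.168]
10 [0.019, 0.075, 0.009] [-0.0, -0.0, -0.167]
11 [0.009, 0.078, 0.008] [-0.0, -0.0, -0.168]
-- [0.5091 0.2371 0.3401]
```

Call:
arm_command:
  moves:
    - {"translation": [0.061,0,-0.019],"turn": [0,0,-0.166],"jaw": 0.1}
    - {"translation": [0.061,0.008,-0.019],"turn": [0,0,-0.166],"jaw": 0.1}
    - {"translation": [0.059,0.015,-0.019],"turn": [0,0,-0.166],"jaw": 0.1}
    - {"translation": [0.057,0.023,-0.019],"turn": [0,0,-0.166],"jaw": 0.1}
    - {"translation": [0.053,0.03,-0.019],"turn": [0,0,-0.166],"jaw": 0.1}
    - {"translation": [0.049,0.038,-0.02],"turn": [0,0,-0.166],"jaw": 0.1}
    - {"translation": [0.055,0.056,0.008],"turn": [0,0,-0.168],"jaw": 0.1}
    - {"translation": [0.047,0.062,0.008],"turn": [0,0,-0.168],"jaw": 0.1}
    - {"translation": [0.038,0.068,0.008],"turn": [0,0,-0.168],"jaw": 0.1}
    - {"translation": [0.029,0.072,0.008],"turn": [0,0,-0.168],"jaw": 0.1}
    - {"translation": [0.019,0.075,0.008],"turn": [0,0,-0.168],"jaw": 0.1}
    - {"translation": [0.009,0.07,0.008],"turn": [0,0,-0.168],"jaw": 0.1}

```text
t: 15.05
eef_pos: [0.5084, 0.235, 0.3409]
orientation: [[-1.0, -0.028, -0.001], [-0.028, 1.0, -0.0], [0.001, -0.0, -1.0]]
ft_force: [-0.2, 0.2, 0.2]
width: 0.079
grip_force: 0.0
```

Call:
arm_command:
  moves:
    - {"translation": [0,0,0],"turn": [0,0,0],"jaw": 0.1}
    - {"translation": [0,0,0],"turn": [0,0,0],"jaw": 0.1}
    - {"translation": [0,0,0],"turn": [0,0,0],"jaw": 0.1}
    - {"translation": [0,0,0],"turn": [0,0,0],"jaw": 0.1}
    - {"translation": [0,0,0],"turn": [0,0,0],"jaw": 0.1}

```text
t: 15.55
eef_pos: [0.5093, 0.232, 0.342]
orientation: [[-1.0, -0.019, 0.0], [-0.019, 1.0, 0.0], [-0.0, 0.0, -1.0]]
ft_force: [0.5, 0.1, 0.3]
width: 0.0788
grip_force: 0.0
```

Run:
```python
from h import *
w=snap('wrist','w7');s=status.state();print(s['t'],s['eef_pos'],np.abs(s['dq']).max(),np.array(s['joints']).round(2))
print(np.array(s['orientation']).round(3).tolist())
m=orange(w);m[330:]=0;ys,xs=np.nonzero(m);print(m.sum())
n,l,st,_=cv2.connectedComponentsWithStats(m);print([x.tolist() for x in st if x[4]>60])
for q in(1.7,1.75,1.8,1.85):
    H=[handle(q,x=x) for x in(-.05,-.025,0,.025,.05)];print(q,H[2].round(3),proj(w,H).round(1).tolist())
for r in range(0,330,20):
    k=xs[ys==r]
    if len(k): print(r,k.min(),k.max(),len(k))
```

```text
15.6 [0.50920795 0.23224395 0.34194735] 0.0054876506445343965 [-0.97  0.22  0.57  1.57 -0.12  1.38  1.2 ]
[[-1.0, -0.019, 0.0], [-0.019, 1.0, 0.0], [-0.0, 0.0, -1.0]]
882
[[0, 0, 640, 480, 306318], [323, 160, 10, 146, 812], [199, 284, 10, 9, 70]]
1.7 [0.507 0.216 0.276] [[299.2, 174.7], [299.8, 208.8], [300.4, 241.3], [301.0, 272.1], [301.5, 301.5]]
1.75 [0.507 0.227 0.27 ] [[314.2, 174.1], [314.4, 207.5], [314.6, 239.3], [314.8, 269.6], [315.0, 298.4]]
1.8 [0.507 0.237 0.264] [[328.2, 173.4], [328.0, 206.1], [327.9, 237.2], [327.8, 266.9], [327.7, 295.2]]
1.85 [0.507 0.248 0.257] [[341.0, 172.7], [340.6, 204.6], [340.2, 235.1], [339.8, 264.1], [339.4, 291.8]]
160 325 329 5
180 323 328 6
200 323 328 6
220 324 328 5
240 324 329 6
260 324 328 5
280 324 328 5
300 324 328 5
```

Run:
```python
from h import *
w=load('w7');h=cv2.cvtColor(np.array(w['pixels'])[:,:,::-1].copy(),cv2.COLOR_BGR2HSV)
for r in(200,240,280):print(r,[tuple(int(v) for v in h[r,c]) for c in range(314,338,1)])
```

```text
200 [(0, 0, 126), (0, 2, 126), (0, 2, 126), (150, 2, 127), (0, 0, 128), (173, 8, 121), (8, 62, 94), (10, 176, 81), (11, 190, 86), (11, 193, 91), (11, 195, 93), (11, 187, 97), (11, 189, 97), (11, 191, 96), (11, 193, 94), (10, 195, 90), (11, 195, 85), (10, 198, 81), (10, 211, 64), (18, 48, 64), (30, 17, 118), (27, 17, 147), (27, 18, 154), (25, 18, 156)]
240 [(0, 4, 127), (165, 4, 127), (0, 4, 127), (150, 2, 126), (150, 2, 128), (0, 4, 121), (10, 46, 100), (10, 145, 81), (10, 188, 87), (10, 198, 89), (10, 191, 95), (11, 187, 97), (11, 192, 97), (11, 189, 96), (10, 187, 94), (10, 188, 91), (11, 192, 85), (11, 200, 79), (10, 201, 66), (12, 59, 56), (35, 18, 86), (26, 19, 95), (25, 16, 94), (21, 20, 91)]
280 [(10, 73, 91), (9, 115, 73), (10, 162, 63), (11, 174, 63), (11, 173, 62), (10, 147, 64), (9, 150, 63), (11, 187, 75), (11, 200, 84), (10, 187, 90), (10, 195, 93), (11, 203, 93), (10, 187, 98), (11, 187, 97), (11, 196, 91), (11, 192, 89), (10, 193, 86), (11, 199, 78), (10, 184, 65), (11, 51, 55), (25, 19, 82), (23, 22, 91), (25, 17, 88), (30, 17, 88)]
```

The bar is centred at wrist column 326, which gives q ≈ 1.79 and a handle at (0.507, 0.236, 0.265), agreeing with the fixed cameras. I descend and grip it lightly.

Run:
```python
from h import *
plan([([.508,.236,.300],Ryaw(np.pi/2+.02),.03),([.508,.236,.247],Ryaw(np.pi/2+.02),.02)])
```

```text
0 [0.001, 0.005, 0.052] [0.0, 0.0, -0.0]
1 [0.002, 0.004, 0.053] [0.001, 0.0, -0.001]
-- [0.508  0.2358 0.2999]
2 [-0.0, 0.0, 0.044] [-0.0, 0.0, 0.0]
3 [-0.0, 0.0, 0.044] [-0.0, 0.0, 0.0]
4 [-0.0, 0.0, 0.044] [-0.0, 0.0, 0.0]
-- [0.508  0.2358 0.2471]
```

Call:
arm_command:
  moves:
    - {"translation": [0.001,0.005,0.052],"turn": [0,0,0],"jaw": 0.55}
    - {"translation": [0.002,0.005,0.053],"turn": [0,0,0],"jaw": 0.55}
    - {"translation": [0,0,0],"turn": [0,0,0],"jaw": 0.55}
    - {"translation": [0,0,0],"turn": [0,0,0],"jaw": 0.55}
    - {"translation": [0,0,0.03],"turn": [0,0,0],"jaw": 0.55}
    - {"translation": [0,0,0.03],"turn": [0,0,0],"jaw": 0.55}
    - {"translation": [0,0,0.03],"turn": [0,0,0],"jaw": 0.55}
    - {"translation": [0,0,0.03],"turn": [0,0,0],"jaw": 0.55}
    - {"translation": [0,0,0.012],"turn": [0,0,0],"jaw": 0.55}
    - {"translation": [0,0,0],"turn": [0,0,0],"jaw": 0.55}
    - {"translation": [0,0,0],"turn": [0,0,0],"jaw": 0.55}
    - {"translation": [0,0,0],"turn": [0,0,0],"jaw": 0.55}

```text
t: 16.8
eef_pos: [0.5081, 0.237, 0.2473]
orientation: [[-1.0, -0.021, 0.001], [-0.021, 1.0, 0.0], [-0.001, 0.0, -1.0]]
ft_force: [0.3, 0.6, -0.1]
width: 0.0394
grip_force: 0.0
```

Call:
arm_command:
  moves:
    - {"translation": [0,0,0],"turn": [0,0,0],"jaw": 0.75}
    - {"translation": [0,0,0],"turn": [0,0,0],"jaw": 0.8}
    - {"translation": [0,0,0],"turn": [0,0,0],"jaw": 0.84}
    - {"translation": [0,0,0],"turn": [0,0,0],"jaw": 0.87}
    - {"translation": [0,0,0],"turn": [0,0,0],"jaw": 1}
    - {"translation": [0,0,0],"turn": [0,0,0],"jaw": 1}
    - {"translation": [0,0,0],"turn": [0,0,0],"jaw": 1}
    - {"translation": [0,0,0],"turn": [0,0,0],"jaw": 1}
  squeeze: 12

```text
t: 17.6
eef_pos: [0.508, 0.2374, 0.2472]
orientation: [[-1.0, -0.021, 0.001], [-0.021, 1.0, 0.001], [-0.001, 0.001, -1.0]]
ft_force: [-0.4, 1.0, 4.0]
width: 0.0003
grip_force: 1.9
```

Run:
```python
from h import *
s=status.state();p=np.array(s['eef_pos']);print(p,s['width'],s['grip_force'],s['ft_force'])
Ry=Ryaw(np.pi/2+.02)
from scipy.optimize import minimize_scalar
q=minimize_scalar(lambda q:abs(handle(q)[1]-p[1]),bounds=(1.5,1.95),method='bounded').x;print(q,handle(q))
off=p-handle(q);off[2]=-.019;off[1]=0
wps=[(handle(x)+off,Ry,.05) for x in q-np.arange(1,23)*.08 if x>0]
print(q-.08*len(wps))
plan(wps,(p,np.array(s['orientation'])))
```

```text
[0.50801672 0.23737396 0.2472414 ] 0.00032448747519761177 1.9185732677578926 [-0.37059513  0.96004656  4.04814689]
1.7997843289765958 [0.50689791 0.23737388 0.26383686]
0.039784328976595784
0 [0.0, -0.042, -0.018] [0.001, 0.001, 0.001]
-- [0.5084 0.2206 0.2544]
1 [0.0, -0.044, -0.021] [0.0, -0.0, 0.0]
-- [0.5087 0.203  0.2628]
2 [0.0, -0.046, -0.018] [0.0, -0.0, 0.0]
-- [0.5091 0.1846 0.27  ]
3 [0.0, -0.046, -0.013] [0.0, -0.0, 0.0]
-- [0.5095 0.1662 0.2752]
4 [0.0, -0.048, -0.01] [0.0, -0.0, 0.0]
-- [0.5099 0.147  0.2792]
5 [0.0, -0.048, -0.006] [0.0, -0.0, 0.0]
-- [0.5103 0.1278 0.2816]
6 [0.0, -0.049, -0.002] [0.0, -0.0, 0.0]
-- [0.5107 0.1082 0.2824]
7 [0.0, -0.049, 0.002] [0.0, -0.0, 0.0]
-- [0.5111 0.0886 0.2816]
8 [0.0, -0.048, 0.005] [0.0, -0.0, 0.0]
-- [0.5114 0.0694 0.2796]
9 [0.0, -0.048, 0.01] [0.0, -0.0, 0.0]
-- [0.5118 0.0502 0.2756]
10 [0.0, -0.047, 0.013] [0.0, -0.0, 0.0]
-- [0.5122 0.0314 0.2704]
11 [0.0, -0.045, 0.017] [0.0, -0.0, 0.0]
-- [0.5126 0.0134 0.2636]
12 [0.0, -0.044, 0.02] [0.0, -0.0, 0.0]
-- [ 0.5129 -0.0042  0.2556]
13 [0.0, -0.043, 0.025] [0.0, -0.0, 0.0]
-- [ 0.5133 -0.0214  0.2456]
14 [0.0, -0.04, 0.027] [0.0, -0.0, 0.0]
-- [ 0.5136 -0.0374  0.2348]
15 [0.0, -0.038, 0.03] [0.0, -0.0, 0.0]
-- [ 0.5139 -0.0526  0.2228]
16 [0.0, -0.035, 0.034] [0.0, -0.0, 0.0]
-- [ 0.5142 -0.0666  0.2092]
17 [0.0, -0.033, 0.036] [0.0, -0.0, 0.0]
-- [ 0.5145 -0.0798  0.1948]
18 [0.0, -0.03, 0.039] [0.0, -0.0, 0.0]
-- [ 0.5147 -0.0918  0.1792]
19 [0.0, -0.026, 0.04] [0.0, -0.0, 0.0]
-- [ 0.5149 -0.1022  0.1632]
20 [0.0, -0.023, 0.043] [0.0, -0.0, 0.0]
-- [ 0.5151 -0.1114  0.146 ]
21 [0.0, -0.02, 0.045] [0.0, -0.0, 0.0]
-- [ 0.5153 -0.1194  0.128 ]
```

The grip missed: the fingers shut fully, with +4 N upward on the tool, so the bar lies lower than the model says or shifted. I check numerically whether it moved.

Run:
```python
from h import *
t=snap('top','top8');s=snap('scene','sc8');w=snap('wrist','w8')
def rows(m,a,b,st): 
    ys,xs=np.nonzero(m);return [(r,int(xs[ys==r].min()),int(xs[ys==r].max())) for r in range(a,b,st) if (ys==r).any()]
for n,im,box in(('top0',load('top0'),(100,140,240,315)),('top8',t,(100,140,240,315)),('sc0',load('scene0'),(360,440,30,90)),('sc8',s,(360,440,30,90))):
    m=orange(im);k=np.zeros_like(m);x0,x1,y0,y1=box;k[y0:y1,x0:x1]=m[y0:y1,x0:x1];ys,xs=np.nonzero(k);print(n,k.sum(),rows(k,y0,y1,10))
def om(im):
    h=cv2.cvtColor(np.array(im['pixels'])[:,:,::-1].copy(),cv2.COLOR_BGR2HSV);return ((h[...,0]>5)&(h[...,0]<16)&(h[...,1]>120)&(h[...,2]>50)).astype(np.uint8)
for tag in('w7','w8'):
    m=om(load(tag));m[:,:290]=0;m[:,370:]=0;print(tag,rows(m,150,330,15))
# triangulate using w7 bar plane & top/scene lines at mill x=0 : intersect in (y,z)
w7=load('w7')
print('y at z from w7,top:',[(z,onz(w7,(326.3,238),z)[1].round(4),onz(load('top0'),(120.7,278.5),z)[1].round(4)) for z in(.23,.24,.25,.26,.27)])
for c,r in((378,43),(396,50),(414,57)):
    o,d=ray(load('scene0'),(c,r));print([(x,(o+d*(x-o[0])/d[0]).round(4)[1:].tolist()) for x in(.46,.507,.55)])
```

```text
top0 186 [(260, 119, 122), (270, 119, 122), (280, 120, 122), (290, 120, 122), (300, 120, 122)]
top8 0 []
sc0 136 [(50, 393, 401)]
sc8 3 []
w7 [(165, 312, 332), (180, 321, 332), (195, 321, 332), (210, 321, 332), (225, 321, 332), (240, 321, 332), (255, 322, 332), (270, 322, 332), (285, 313, 332), (300, 321, 332)]
w8 [(180, 305, 331), (195, 313, 331), (210, 313, 331), (225, 313, 331), (240, 313, 331), (255, 313, 331), (270, 313, 329), (300, 322, 322)]
y at z from w7,top: [(0.23, np.float64(0.2369), np.float64(0.2467)), (0.24, np.float64(0.2367), np.float64(0.2432)), (0.25, np.float64(0.2364), np.float64(0.2397)), (0.26, np.float64(0.2362), np.float64(0.2361)), (0.27, np.float64(0.236), np.float64(0.2326))]
[(0.46, [0.2224, 0.2727]), (0.507, [0.14, 0.3334]), (0.55, [0.0646, 0.3889])]
[(0.46, [0.3156, 0.2047]), (0.507, [0.2254, 0.271]), (0.55, [0.1429, 0.3317])]
[(0.46, [0.4245, 0.1252]), (0.507, [0.3253, 0.1981]), (0.55, [0.2345, 0.2648])]
```

Run:
```python
from h import *
w=load('w8');w7=load('w7');p=np.array([.508,.2374,.2472])
V=np.array(w['view']);print(-V[:3,:3].T@V[:3,3])
print('tcp,grasp',proj(w,[p,p+[0,0,.019]]).round(1).tolist())
for z in(.235,.245,.255,.265):
    H=[[.507+x,.236,z] for x in(-.055,-.03,0,.03,.055)];print(z,proj(w,H).round(1).tolist(),proj(w7,H).round(1)[[0,-1]].tolist(), 'wid8',(proj(w,[[.49,.241,z]])-proj(w,[[.49,.231,z]]))[0,0].round(1),'wid7',(proj(w7,[[.507,.241,z]])-proj(w7,[[.507,.231,z]]))[0,0].round(1))
h=cv2.cvtColor(np.array(w['pixels'])[:,:,::-1].copy(),cv2.COLOR_BGR2HSV)
for r in range(120,340,10):print(r,[tuple(int(v) for v in h[r,c]) for c in (300,308,316,322,328,336,344)])
```

```text
[0.43629502 0.23561247 0.43091418]
tcp,grasp [[321.3, 275.8], [321.3, 289.1]]
0.235 [[320.8, 175.4], [320.0, 218.6], [319.0, 266.9], [318.1, 311.6], [317.4, 346.4]] [[327.1, 164.8], [324.3, 287.1]] wid8 16.8 wid7 11.4
0.245 [[320.8, 176.9], [319.9, 222.3], [318.9, 272.7], [317.9, 319.3], [317.2, 355.5]] [[327.3, 165.5], [324.4, 291.5]] wid8 17.6 wid7 11.8
0.255 [[320.9, 178.6], [319.9, 226.3], [318.8, 279.2], [317.8, 327.8], [317.0, 365.4]] [[327.6, 166.1], [324.5, 296.3]] wid8 18.5 wid7 12.2
0.265 [[320.9, 180.5], [319.8, 230.8], [318.7, 286.3], [317.7, 337.2], [316.9, 376.3]] [[327.8, 166.9], [324.7, 301.4]] wid8 19.5 wid7 12.6
120 [(30, 17, 75), (24, 20, 126), (26, 16, 124), (30, 16, 141), (23, 16, 142), (24, 17, 153), (25, 18, 157)]
130 [(0, 0, 27), (150, 4, 69), (0, 6, 45), (165, 9, 54), (150, 20, 25), (27, 18, 156), (27, 18, 155)]
140 [(165, 4, 130), (0, 2, 133), (0, 4, 133), (30, 20, 13), (150, 15, 17), (27, 19, 148), (27, 17, 153)]
150 [(0, 2, 134), (170, 6, 133), (30, 2, 129), (0, 0, 8), (90, 36, 14), (27, 18, 158), (25, 19, 149)]
160 [(165, 4, 133), (0, 4, 132), (0, 4, 130)
[... 1161 characters left out ...]
 (10, 192, 73), (11, 198, 98), (9, 179, 64), (15, 33, 61), (26, 19, 94)]
280 [(30, 2, 131), (5, 179, 27), (5, 145, 30), (11, 175, 51), (6, 182, 28), (3, 158, 29), (26, 19, 94)]
290 [(0, 4, 116), (178, 158, 29), (3, 170, 27), (11, 193, 49), (5, 164, 28), (5, 164, 28), (25, 17, 92)]
300 [(7, 164, 28), (2, 145, 30), (5, 177, 26), (9, 165, 51), (5, 170, 30), (3, 189, 27), (4, 140, 31)]
310 [(100, 109, 7), (30, 28, 9), (5, 153, 30), (11, 181, 48), (4, 128, 28), (0, 0, 11), (120, 93, 11)]
320 [(105, 46, 11), (0, 0, 10), (0, 153, 25), (10, 191, 48), (2, 144, 23), (135, 51, 10), (100, 70, 11)]
330 [(45, 43, 12), (158, 85, 12), (19, 160, 51), (12, 197, 48), (19, 135, 51), (120, 18, 14), (90, 51, 10)]
```

Run:
```python
from h import *
w=load('w8');h=cv2.cvtColor(np.array(w['pixels'])[:,:,::-1].copy(),cv2.COLOR_BGR2HSV)
for r in(266,272,276,290,305,320):print(r,[(c,int(h[r,c,0]),int(h[r,c,2])) for c in range(302,342,2)])
s=status.state();print(s['t'],s['eef_pos'],s['width'],s['grip_force'],s['ft_force'])
```

```text
266 [(302, 15, 130), (304, 0, 131), (306, 0, 130), (308, 30, 129), (310, 0, 131), (312, 12, 112), (314, 11, 82), (316, 11, 91), (318, 11, 95), (320, 11, 100), (322, 11, 99), (324, 11, 95), (326, 11, 91), (328, 11, 84), (330, 11, 72), (332, 21, 57), (334, 21, 90), (336, 23, 93), (338, 25, 95), (340, 26, 96)]
272 [(302, 0, 125), (304, 5, 60), (306, 4, 30), (308, 4, 27), (310, 0, 26), (312, 178, 30), (314, 2, 27), (316, 6, 30), (318, 8, 57), (320, 11, 74), (322, 11, 84), (324, 10, 69), (326, 6, 41), (328, 3, 25), (330, 6, 26), (332, 5, 30), (334, 178, 28), (336, 5, 28), (338, 6, 30), (340, 19, 76)]
276 [(302, 30, 119), (304, 6, 30), (306, 0, 25), (308, 7, 28), (310, 4, 28), (312, 0, 29), (314, 4, 31), (316, 5, 26), (318, 10, 32), (320, 10, 23), (322, 11, 48), (324, 176, 19), (326, 4, 29), (328, 3, 29), (330, 0, 27), (332, 2, 26), (334, 4, 30), (336, 3, 28), (338, 2, 29), (340, 15, 48)]
290 [(302, 5, 31), (304, 4, 27), (306, 0, 29), (308, 178, 29), (310, 7, 27), (312, 3, 29), (314, 2, 30), (316, 3, 27), (318, 6, 14), (320, 8, 25), (322, 11, 49), (324, 0, 12), (326, 2, 26), (328, 5, 28), (330, 4, 29), (332, 3, 27), (334, 4, 27), (336, 5, 28), (338, 6, 29), (340, 5, 29)]
305 [(302, 5, 28), (304, 2, 28), (306, 0, 29), (308, 4, 27), (310, 5, 26), (312, 8, 30), (314, 3, 30), (316, 178, 27), (318, 15, 11), (320, 7, 25), (322, 12, 49), (324, 120, 11), (326, 0, 19), (328, 10, 31), (330, 2, 29), (332, 4, 28), (334, 0, 30), (336, 4, 29), (338, 0, 25), (340, 0, 28)]
320 [(302, 90, 14), (304, 0, 7), (306, 165, 12), (308, 0, 10), (310, 170, 7), (312, 0, 7), (314, 174, 11), (316, 0, 25), (318, 75, 12), (320, 9, 24), (322, 10, 48), (324, 15, 10), (326, 3, 15), (328, 2, 23), (330, 128, 9), (332, 90, 9), (334, 130, 11), (336, 135, 10), (338, 150, 9), (340, 120, 9)]
17.75 [0.50801166 0.23734533 0.24721064] 0.0002921222472000741 2.3295448534190655 [-0.44939532  1.65486772  4.19486292]
```

The fingers are shut on top of the bar. I open them, rise, and take a proper two-place wrist measurement of the bar's height.

Call:
arm_command:
  moves:
    - {"translation": [0,0,-0.05],"turn": [0,0,0],"jaw": 1}
    - {"translation": [0,0,-0.1],"turn": [0,0,0],"jaw": 0.5}
    - {"translation": [0,-0.1,-0.05],"turn": [0,0,0],"jaw": 0}
    - {"translation": [0,0,0],"turn": [0,0,0],"jaw": 0}
    - {"translation": [0,0,0],"turn": [0,0,0],"jaw": 0}
    - {"translation": [0,0,0],"turn": [0,0,0],"jaw": 0}
    - {"translation": [0,0,0],"turn": [0,0,0],"jaw": 0}

```text
t: 18.45
eef_pos: [0.508, 0.1976, 0.3258]
orientation: [[-1.0, -0.022, -0.002], [-0.022, 1.0, -0.001], [0.002, -0.001, -1.0]]
ft_force: [0.6, -0.3, -0.0]
width: 0.0451
grip_force: 0.0
```

Run:
```python
from h import *
w=snap('wrist','w9');s=status.state();print(s['t'],s['eef_pos'],s['width'],np.abs(s['dq']).max(),s['ft_force'])
```

```text
18.5 [0.5080742  0.19758798 0.32587259] 0.04853885478006468 0.002987385604868623 [-0.52162262  0.16643961  0.05836101]
```

Call:
arm_command:
  moves:
    - {"translation": [0,0.1,0],"turn": [0,0,0],"jaw": 0}
    - {"translation": [0,0.1,0],"turn": [0,0,0],"jaw": 0}
    - {"translation": [0,0,0],"turn": [0,0,0],"jaw": 0}
    - {"translation": [0,0,0],"turn": [0,0,0],"jaw": 0}
    - {"translation": [0,0,0],"turn": [0,0,0],"jaw": 0}
    - {"translation": [0,0,0],"turn": [0,0,0],"jaw": 0}

```text
t: 19.1
eef_pos: [0.5072, 0.2756, 0.3269]
orientation: [[-1.0, -0.019, 0.0], [-0.019, 1.0, -0.0], [-0.0, -0.0, -1.0]]
ft_force: [0.1, 0.4, 0.1]
width: 0.0877
grip_force: 0.0
```

Run:
```python
from h import *
w=snap('wrist','w10');s=status.state();print(s['t'],s['eef_pos'],s['width'],np.abs(s['dq']).max(),s['ft_force'])
def om(im):
    h=cv2.cvtColor(np.array(im['pixels'])[:,:,::-1].copy(),cv2.COLOR_BGR2HSV);return ((h[...,0]>5)&(h[...,0]<16)&(h[...,1]>150)&(h[...,2]>55)).astype(np.uint8)
for tag in('w7','w9','w10'):
    m=om(load(tag));n,l,st,_=cv2.connectedComponentsWithStats(m);i=[k for k in range(1,n) if st[k,4]>200]
    for k in i:
        print(tag,st[k].tolist());ys,xs=np.nonzero(l==k);print([(r,int(xs[ys==r].min()),int(xs[ys==r].max())) for r in range(ys.min(),ys.max(),12)])
```

```text
19.15 [0.50725699 0.27569924 0.32705082] 0.08784494895305985 0.005560111859891112 [-0.3506723   0.63737614 -0.24449499]
w7 [312, 159, 21, 147, 1812]
[(159, 315, 329), (171, 321, 332), (183, 321, 332), (195, 321, 332), (207, 322, 332), (219, 322, 332), (231, 322, 332), (243, 322, 332), (255, 322, 332), (267, 322, 332), (279, 322, 332), (291, 317, 332), (303, 322, 331)]
w9 [356, 162, 28, 112, 1538]
[(162, 370, 374), (174, 368, 383), (186, 370, 383), (198, 370, 382), (210, 370, 382), (222, 369, 381), (234, 369, 381), (246, 369, 380), (258, 368, 379), (270, 368, 379)]
w10 [260, 161, 20, 154, 1840]
[(161, 263, 265), (173, 262, 274), (185, 263, 274), (197, 264, 275), (209, 264, 275), (221, 265, 276), (233, 265, 276), (245, 266, 277), (257, 266, 277), (269, 267, 278), (281, 268, 278), (293, 266, 279), (305, 268, 279)]
```

Run:
```python
from h import *
from scipy.optimize import least_squares
def om(im):
    h=cv2.cvtColor(np.array(im['pixels'])[:,:,::-1].copy(),cv2.COLOR_BGR2HSV);return ((h[...,0]>5)&(h[...,0]<16)&(h[...,1]>150)&(h[...,2]>55)).astype(np.uint8)
D={}
for tag,b in(('w7',270),('w9',262),('w10',275)):
    im=load(tag);m=om(im);n,l,st,_=cv2.connectedComponentsWithStats(m);k=1+np.argmax([st[i,4] if st[i,1]<170 and st[i,1]>150 else 0 for i in range(1,n)])
    ys,xs=np.nonzero(l==k);D[tag]=(im,[(np.mean([xs[ys==r].min(),xs[ys==r].max()]),r) for r in range(185,b,4)])
def res(v,tags):
    y,z,a=v;o=[]
    for t in tags:
        im,pts=D[t];X=[[.507+x,y+a*x,z] for x in np.linspace(-.06,.06,13)];q=proj(im,X)
        o+=[np.interp(r,q[:,1],q[:,0])-c for c,r in pts]
    return np.array(o)
for tags in(('w9','w10'),('w7','w9','w10'),('w7','w10')):
    r=least_squares(res,[.237,.26,.02],args=(tags,));print(tags,r.x.round(4),np.abs(r.fun).mean().round(2))
s=status.state();print(s['eef_pos'])
for q in (1.6,1.7,1.78,1.85):print(q,handle(q))
```

```text
('w9', 'w10') [0.2377 0.262  0.0246] 0.2
('w7', 'w9', 'w10') [0.2374 0.2616 0.0224] 0.63
('w7', 'w10') [0.2367 0.2554 0.0266] 0.17
[0.50725699 0.27569924 0.32705082]
1.6 [0.50776661 0.19394444 0.28556597]
1.7 [0.50732093 0.21622563 0.27577535]
1.78 [0.50697985 0.23327716 0.26637074]
1.85 [0.50669456 0.24753972 0.25704608]
```

Run:
```python
from h import *
sc=load('sc5');p=np.array([.5119,.006,.1332])
for dz in(0,.005,.01,.015,.02):print(dz,proj(sc,[p+[.02,-.01,dz],p+[.03,-.01,dz],p+[.02,.01,dz],p+[.03,.01,dz]]).round(1).tolist())
w=load('w8');p=np.array([.508,.2374,.2472])
for dz in(0,.005,.01,.015,.02):print(dz,proj(w,[p+[-.01,0,dz],p+[0,0,dz]]).round(1).tolist())
h=cv2.cvtColor(np.array(sc['pixels'])[:,:,::-1].copy(),cv2.COLOR_BGR2HSV)
for r in range(138,156):print(r,[(int(h[r,c,0]),int(h[r,c,1]),int(h[r,c,2])) for c in range(342,356,2)])
```

```text
0 [[345.3, 155.5], [348.9, 157.3], [350.3, 150.5], [353.9, 152.3]]
0.005 [[345.4, 153.8], [349.0, 155.7], [350.4, 148.9], [354.0, 150.7]]
0.01 [[345.5, 152.2], [349.1, 154.0], [350.5, 147.3], [354.1, 149.1]]
0.015 [[345.6, 150.6], [349.2, 152.4], [350.6, 145.6], [354.2, 147.4]]
0.02 [[345.6, 148.9], [349.3, 150.8], [350.7, 144.0], [354.3, 145.8]]
0 [[321.6, 259.3], [321.3, 275.8]]
0.005 [[321.7, 262.2], [321.3, 279.0]]
0.01 [[321.7, 265.2], [321.3, 282.5]]
0.015 [[321.7, 268.4], [321.3, 286.1]]
0.02 [[321.7, 271.8], [321.3, 289.9]]
138 [(21, 135, 66), (20, 115, 60), (5, 87, 38), (0, 138, 35), (172, 135, 34), (10, 135, 34), (50, 8, 95)]
139 [(21, 126, 69), (19, 121, 59), (8, 101, 38), (3, 96, 32), (3, 69, 37), (5, 128, 34), (53, 12, 87)]
140 [(21, 135, 66), (23, 119, 60), (10, 103, 37), (2, 104, 32), (172, 113, 34), (5, 98, 34), (60, 9, 86)]
141 [(18, 133, 69), (19, 123, 62), (3, 96, 32), (170, 101, 38), (3, 83, 37), (3, 73, 42), (42, 14, 89)]
142 [(21, 123, 79), (19, 131, 72), (2, 96, 37), (5, 140, 31), (2, 131, 35), (8, 81, 38), (84, 16, 81)]
143 [(19, 129, 83), (21, 121, 74), (14, 
[... 661 characters left out ...]
56), (22, 101, 73), (98, 20, 52), (99, 48, 37)]
150 [(19, 126, 69), (19, 115, 69), (18, 123, 60), (21, 145, 65), (20, 129, 83), (96, 23, 55), (90, 15, 51)]
151 [(20, 117, 70), (20, 124, 68), (21, 113, 68), (19, 128, 68), (21, 134, 80), (108, 26, 50), (100, 27, 56)]
152 [(21, 124, 70), (20, 129, 69), (21, 127, 66), (20, 122, 73), (21, 139, 81), (60, 15, 50), (103, 31, 57)]
153 [(21, 145, 67), (21, 131, 66), (20, 116, 68), (19, 123, 79), (20, 124, 84), (70, 17, 44), (90, 19, 55)]
154 [(18, 120, 70), (20, 128, 68), (22, 139, 66), (20, 124, 82), (20, 126, 83), (80, 19, 40), (100, 14, 56)]
155 [(20, 120, 70), (21, 131, 68), (20, 141, 74), (20, 139, 81), (21, 112, 80), (83, 29, 35), (100, 17, 46)]
```

Measured against the scene and wrist pictures, the finger tips end about 18 mm short of the reported TCP. At TCP z = 0.247 they only met the bar's top; the bar itself is at (y 0.2377, z 0.262), as in the model. I go lower this time.

Run:
```python
from h import *
plan([([.508,.2377,.300],Ryaw(np.pi/2+.02),.03),([.508,.2377,.231],Ryaw(np.pi/2+.02),.015)])
```

```text
0 [-0.0, -0.048, 0.034] [0.0, 0.0, -0.001]
1 [0.0, -0.047, 0.034] [0.0, 0.0, -0.0]
-- [0.508  0.2377 0.2998]
2 [0.0, -0.0, 0.034] [0.0, 0.0, -0.0]
3 [0.0, -0.0, 0.035] [0.0, 0.0, -0.0]
4 [0.0, -0.0, 0.034] [0.0, 0.0, -0.0]
5 [0.0, -0.0, 0.035] [0.0, 0.0, -0.0]
6 [0.0, -0.0, 0.034] [0.0, 0.0, -0.0]
-- [0.508  0.2377 0.231 ]
```

Call:
arm_command:
  moves:
    - {"translation": [0,-0.048,0.034],"turn": [0,0,0],"jaw": 0.4}
    - {"translation": [0,-0.047,0.034],"turn": [0,0,0],"jaw": 0.5}
    - {"translation": [0,0,0],"turn": [0,0,0],"jaw": 0.5}
    - {"translation": [0,0,0],"turn": [0,0,0],"jaw": 0.5}
    - {"translation": [0,0,0.034],"turn": [0,0,0],"jaw": 0.5}
    - {"translation": [0,0,0.035],"turn": [0,0,0],"jaw": 0.5}
    - {"translation": [0,0,0.034],"turn": [0,0,0],"jaw": 0.5}
    - {"translation": [0,0,0.035],"turn": [0,0,0],"jaw": 0.5}
    - {"translation": [0,0,0.034],"turn": [0,0,0],"jaw": 0.5}
    - {"translation": [0,0,0],"turn": [0,0,0],"jaw": 0.5}
    - {"translation": [0,0,0],"turn": [0,0,0],"jaw": 0.5}

```text
t: 20.25
eef_pos: [0.5077, 0.2388, 0.2306]
orientation: [[-1.0, -0.021, -0.0], [-0.021, 1.0, -0.001], [0.0, -0.001, -1.0]]
ft_force: [0.2, 0.4, 0.9]
width: 0.0438
grip_force: 0.0
```

Call:
arm_command:
  moves:
    - {"translation": [0,0,0],"turn": [0,0,0],"jaw": 0.75}
    - {"translation": [0,0,0],"turn": [0,0,0],"jaw": 0.8}
    - {"translation": [0,0,0],"turn": [0,0,0],"jaw": 0.84}
    - {"translation": [0,0,0],"turn": [0,0,0],"jaw": 0.87}
    - {"translation": [0,0,0],"turn": [0,0,0],"jaw": 1}
    - {"translation": [0,0,0],"turn": [0,0,0],"jaw": 1}
    - {"translation": [0,0,0],"turn": [0,0,0],"jaw": 1}
    - {"translation": [0,0,0],"turn": [0,0,0],"jaw": 1}
  squeeze: 12

```text
t: 21.05
eef_pos: [0.5078, 0.2389, 0.2309]
orientation: [[-1.0, -0.021, 0.0], [-0.021, 1.0, 0.0], [-0.0, 0.0, -1.0]]
ft_force: [-0.9, 0.3, 0.6]
width: 0.0097
grip_force: 12.0
```

Gripped: 9.7 mm opening on the 10 mm bar. Now I plan the arc.

```bash
cat > arc.py <<'E'
import sys
from h import *
from scipy.optimize import minimize_scalar
s=status.state();p=np.array(s['eef_pos']);o=np.array([0,0,-.032])
q=minimize_scalar(lambda q:np.linalg.norm(handle(q)[1:]+o[1:]-p[1:]),bounds=(-.2,1.95),method='bounded').x
print(s['t'],p,'q',q,'err',p-handle(q)-o,s['width'],s['ft_force'])
dq,n=float(sys.argv[1]),int(sys.argv[2]);off=o.copy();off[0]=p[0]-handle(q)[0]
plan([(handle(q-dq*k)+off,Ryaw(np.pi/2+.02),.05) for k in range(1,n+1)])
E
python3 arc.py .07 12
```

```text
21.05 [0.5077621  0.23885544 0.23087654] q 1.8070336733308092 err [ 8.93960757e-04 -6.89246319e-06 -1.16345914e-05] 0.009743096594022053 [-0.92133472  0.30764217  0.61928853]
0 [0.0, -0.037, -0.022] [0.0, 0.0, 0.001]
-- [0.5081 0.2241 0.2397]
1 [0.0, -0.038, -0.019] [0.0, 0.0, -0.0]
-- [0.5084 0.2089 0.2473]
2 [0.0, -0.039, -0.016] [0.0, 0.0, -0.0]
-- [0.5087 0.1933 0.2537]
3 [0.0, -0.04, -0.014] [0.0, 0.0, -0.0]
-- [0.509  0.1773 0.2593]
4 [0.0, -0.042, -0.011] [0.0, 0.0, -0.0]
-- [0.5093 0.1605 0.2637]
5 [0.0, -0.041, -0.008] [0.0, 0.0, -0.0]
-- [0.5097 0.1441 0.2669]
6 [0.0, -0.043, -0.005] [0.0, 0.0, -0.0]
-- [0.51   0.1269 0.2689]
7 [0.0, -0.042, -0.002] [0.0, 0.0, -0.0]
-- [0.5103 0.1101 0.2697]
8 [0.0, -0.043, 0.001] [0.0, 0.0, -0.0]
-- [0.5107 0.0929 0.2693]
9 [0.0, -0.042, 0.004] [0.0, 0.0, -0.0]
-- [0.511  0.0761 0.2677]
10 [0.0, -0.042, 0.007] [0.0, 0.0, -0.0]
-- [0.5114 0.0593 0.2649]
11 [0.0, -0.042, 0.01] [0.0, 0.0, -0.0]
-- [0.5117 0.0425 0.2609]
```

Call:
arm_command:
  moves:
    - {"translation": [0,-0.018,-0.01],"turn": [0,0,0],"jaw": 1}
    - {"translation": [0,-0.019,-0.012],"turn": [0,0,0],"jaw": 1}
    - {"translation": [0,-0.038,-0.019],"turn": [0,0,0],"jaw": 1}
    - {"translation": [0,-0.039,-0.016],"turn": [0,0,0],"jaw": 1}
    - {"translation": [0,-0.04,-0.014],"turn": [0,0,0],"jaw": 1}
    - {"translation": [0,-0.042,-0.011],"turn": [0,0,0],"jaw": 1}

```text
t: 21.65
eef_pos: [0.5096, 0.1596, 0.2649]
orientation: [[-1.0, -0.021, 0.001], [-0.021, 1.0, 0.002], [-0.001, 0.002, -1.0]]
ft_force: [0.2, 4.9, 2.5]
width: 0.0096
grip_force: 12.0
```

```bash
python3 arc.py .07 12
```

```text
21.65 [0.5095726  0.15957057 0.26494924] q 1.4515404391436495 err [0.00111376 0.00023307 0.00106495] 0.009618880946954312 [0.22923754 4.85377987 2.49832102]
0 [0.0, -0.042, -0.005] [0.002, 0.001, 0.001]
-- [0.5099 0.1428 0.2669]
1 [0.0, -0.043, -0.005] [0.0, 0.0, 0.0]
-- [0.5103 0.1256 0.2689]
2 [0.0, -0.042, -0.001] [0.0, 0.0, 0.0]
-- [0.5106 0.1088 0.2693]
3 [0.0, -0.043, 0.001] [0.0, 0.0, 0.0]
-- [0.511  0.0916 0.2689]
4 [0.0, -0.042, 0.004] [0.0, 0.0, 0.0]
-- [0.5113 0.0748 0.2673]
5 [0.0, -0.042, 0.007] [0.0, 0.0, 0.0]
-- [0.5116 0.058  0.2645]
6 [0.0, -0.042, 0.01] [0.0, 0.0, 0.0]
-- [0.512  0.0412 0.2605]
7 [0.0, -0.04, 0.013] [0.0, 0.0, 0.0]
-- [0.5123 0.0252 0.2553]
8 [0.0, -0.04, 0.016] [0.0, 0.0, 0.0]
-- [0.5126 0.0092 0.2489]
9 [0.0, -0.038, 0.019] [0.0, 0.0, 0.0]
-- [ 0.5129 -0.006   0.2413]
10 [0.0, -0.037, 0.021] [0.0, 0.0, 0.0]
-- [ 0.5132 -0.0208  0.2329]
11 [0.0, -0.036, 0.023] [0.0, 0.0, 0.0]
-- [ 0.5135 -0.0352  0.2237]
```

Tracking well, at about 5 N. I continue.

Call:
arm_command:
  moves:
    - {"translation": [0,-0.042,-0.006],"turn": [0,0,0],"jaw": 1}
    - {"translation": [0,-0.043,-0.005],"turn": [0,0,0],"jaw": 1}
    - {"translation": [0,-0.042,-0.001],"turn": [0,0,0],"jaw": 1}
    - {"translation": [0,-0.043,0.001],"turn": [0,0,0],"jaw": 1}
    - {"translation": [0,-0.042,0.004],"turn": [0,0,0],"jaw": 1}
    - {"translation": [0,-0.042,0.007],"turn": [0,0,0],"jaw": 1}
    - {"translation": [0,-0.042,0.01],"turn": [0,0,0],"jaw": 1}
    - {"translation": [0,-0.04,0.013],"turn": [0,0,0],"jaw": 1}
    - {"translation": [0,-0.04,0.016],"turn": [0,0,0],"jaw": 1}

```text
t: 22.55
eef_pos: [0.5122, 0.0077, 0.2482]
orientation: [[-1.0, -0.02, 0.0], [-0.02, 1.0, -0.0], [-0.0, -0.0, -1.0]]
ft_force: [2.7, 2.8, 0.3]
width: 0.0098
grip_force: 12.0
```

```bash
python3 arc.py .06 12; python3 -c "
from h import *
print(np.array(status.state()['joints']).round(2))"
```

```text
22.55 [0.51220704 0.00771249 0.24816525] q 0.81465556808278 err [ 7.14874481e-04  2.07888962e-05 -4.68164208e-05] 0.009823969089672584 [2.72234823 2.80219679 0.25730529]
0 [-0.0, -0.033, 0.016] [-0.001, 0.0, -0.001]
-- [ 0.5125 -0.0055  0.2418]
1 [0.0, -0.032, 0.018] [0.0, 0.0, 0.0]
-- [ 0.5127 -0.0183  0.2346]
2 [0.0, -0.03, 0.019] [0.0, 0.0, 0.0]
-- [ 0.513  -0.0303  0.227 ]
3 [0.0, -0.03, 0.022] [0.0, 0.0, 0.0]
-- [ 0.5132 -0.0423  0.2182]
4 [0.0, -0.028, 0.023] [0.0, 0.0, 0.0]
-- [ 0.5135 -0.0535  0.209 ]
5 [0.0, -0.027, 0.025] [0.0, 0.0, 0.0]
-- [ 0.5137 -0.0643  0.199 ]
6 [0.0, -0.025, 0.027] [0.0, 0.0, 0.0]
-- [ 0.5139 -0.0743  0.1881]
7 [0.0, -0.023, 0.028] [0.0, 0.0, 0.0]
-- [ 0.5141 -0.0834  0.1769]
8 [0.0, -0.022, 0.029] [0.0, 0.0, 0.0]
-- [ 0.5143 -0.0922  0.1653]
9 [0.0, -0.02, 0.03] [0.0, 0.0, 0.0]
-- [ 0.5144 -0.1002  0.1533]
10 [0.0, -0.018, 0.032] [0.0, 0.0, 0.0]
-- [ 0.5146 -0.1074  0.1405]
11 [0.0, -0.017, 0.033] [0.0, 0.0, 0.0]
-- [ 0.5147 -0.1142  0.1273]
[-0.68  0.19  0.67  1.83 -0.13  1.16  1.62]
```

Call:
arm_command:
  moves:
    - {"translation": [0,-0.033,0.016],"turn": [0,0,0],"jaw": 1}
    - {"translation": [0,-0.032,0.018],"turn": [0,0,0],"jaw": 1}
    - {"translation": [0,-0.03,0.019],"turn": [0,0,0],"jaw": 1}
    - {"translation": [0,-0.03,0.022],"turn": [0,0,0],"jaw": 1}
    - {"translation": [0,-0.028,0.023],"turn": [0,0,0],"jaw": 1}
    - {"translation": [0,-0.027,0.025],"turn": [0,0,0],"jaw": 1}
    - {"translation": [0,-0.025,0.027],"turn": [0,0,0],"jaw": 1}
    - {"translation": [0,-0.023,0.028],"turn": [0,0,0],"jaw": 1}
    - {"translation": [0,-0.022,0.029],"turn": [0,0,0],"jaw": 1}
    - {"translation": [0,-0.01,0.015],"turn": [0,0,0],"jaw": 1}

```text
t: 23.55
eef_pos: [0.5136, -0.0964, 0.1587]
orientation: [[-1.0, -0.019, -0.001], [-0.019, 1.0, -0.001], [0.001, -0.001, -1.0]]
ft_force: [1.2, -2.1, 2.7]
width: 0.0094
grip_force: 12.0
```

```bash
python3 arc.py .02 14
```

```text
23.55 [ 0.51361913 -0.09642126  0.15871023] q 0.24259647919933422 err [ 3.83260502e-05  3.05049660e-04 -1.98663500e-04] 0.009432080077288735 [ 1.17901655 -2.06277318  2.71640003]
0 [-0.0, -0.007, 0.01] [-0.002, -0.001, -0.002]
-- [ 0.5137 -0.0992  0.1547]
1 [-0.0, -0.007, 0.01] [0.0, -0.0, 0.0]
-- [ 0.5137 -0.102   0.1507]
2 [-0.0, -0.006, 0.011] [0.0, -0.0, 0.0]
-- [ 0.5138 -0.1044  0.1463]
3 [-0.0, -0.006, 0.01] [0.0, -0.0, 0.0]
-- [ 0.5138 -0.1068  0.1423]
4 [-0.0, -0.005, 0.011] [0.0, -0.0, 0.0]
-- [ 0.5139 -0.1088  0.1379]
5 [-0.0, -0.006, 0.011] [0.0, -0.0, 0.0]
-- [ 0.5139 -0.1112  0.1335]
6 [-0.0, -0.005, 0.011] [0.0, -0.0, 0.0]
-- [ 0.5139 -0.1132  0.1291]
7 [-0.0, -0.005, 0.011] [0.0, -0.0, 0.0]
-- [ 0.514  -0.1152  0.1247]
8 [-0.0, -0.005, 0.011] [0.0, -0.0, 0.0]
-- [ 0.514  -0.1172  0.1203]
9 [-0.0, -0.005, 0.011] [0.0, -0.0, 0.0]
-- [ 0.5141 -0.1192  0.1159]
10 [-0.0, -0.004, 0.012] [0.0, -0.0, 0.0]
-- [ 0.5141 -0.1208  0.1111]
11 [-0.0, -0.004, 0.011] [0.0, -0.0, 0.0]
-- [ 0.5141 -0.1224  0.1067]
12 [-0.0, -0.004, 0.012] [0.0, -0.0, 0.0]
-- [ 0.5142 -0.124   0.1019]
13 [-0.0, -0.004, 0.011] [0.0, -0.0, 0.0]
-- [ 0.5142 -0.1256  0.0975]
```

Call:
arm_command:
  moves:
    - {"translation": [0,-0.007,0.01],"turn": [0,0,0],"jaw": 1}
    - {"translation": [0,-0.007,0.01],"turn": [0,0,0],"jaw": 1}
    - {"translation": [0,-0.006,0.011],"turn": [0,0,0],"jaw": 1}
    - {"translation": [0,-0.006,0.01],"turn": [0,0,0],"jaw": 1}
    - {"translation": [0,-0.005,0.011],"turn": [0,0,0],"jaw": 1}
    - {"translation": [0,-0.006,0.011],"turn": [0,0,0],"jaw": 1}
    - {"translation": [0,-0.005,0.011],"turn": [0,0,0],"jaw": 1}
    - {"translation": [0,-0.005,0.011],"turn": [0,0,0],"jaw": 1}
    - {"translation": [0,-0.005,0.011],"turn": [0,0,0],"jaw": 1}
    - {"translation": [0,0,0],"turn": [0,0,0],"jaw": 1}
    - {"translation": [0,0,0],"turn": [0,0,0],"jaw": 1}

```text
t: 24.65
eef_pos: [0.5142, -0.1165, 0.1205]
orientation: [[-1.0, -0.02, -0.001], [-0.02, 1.0, -0.002], [0.001, -0.002, -1.0]]
ft_force: [-1.7, -5.6, -1.2]
width: 0.0097
grip_force: 12.0
```

```bash
python3 arc.py .01 9
```

```text
24.65 [ 0.51416033 -0.11649359  0.12052541] q 0.06486954031631897 err [ 0.00017389  0.00051187 -0.00021586] 0.009715593785922686 [-1.65804951 -5.58661181 -1.23918406]
0 [0.0, -0.004, 0.005] [-0.003, -0.002, -0.0]
-- [ 0.5142 -0.1181  0.1185]
1 [0.0, -0.002, 0.006] [0.0, 0.0, -0.0]
-- [ 0.5142 -0.1189  0.1161]
2 [0.0, -0.002, 0.005] [0.0, 0.0, -0.0]
-- [ 0.5142 -0.1197  0.1141]
3 [0.0, -0.002, 0.006] [0.0, 0.0, -0.0]
-- [ 0.5142 -0.1205  0.1117]
4 [0.0, -0.002, 0.006] [0.0, 0.0, -0.0]
-- [ 0.5143 -0.1213  0.1093]
5 [0.0, -0.002, 0.006] [0.0, 0.0, -0.0]
-- [ 0.5143 -0.1221  0.1069]
6 [0.0, -0.002, 0.005] [0.0, 0.0, -0.0]
-- [ 0.5143 -0.1229  0.1049]
7 [0.0, -0.002, 0.006] [0.0, 0.0, -0.0]
-- [ 0.5143 -0.1237  0.1025]
8 [0.0, -0.002, 0.006] [0.0, 0.0, -0.0]
-- [ 0.5143 -0.1245  0.1001]
```

Call:
arm_command:
  moves:
    - {"translation": [0,-0.002,0.005],"turn": [0,0,0],"jaw": 1}
    - {"translation": [0,-0.002,0.005],"turn": [0,0,0],"jaw": 1}
    - {"translation": [0,-0.002,0.005],"turn": [0,0,0],"jaw": 1}
    - {"translation": [0,-0.002,0.005],"turn": [0,0,0],"jaw": 1}
    - {"translation": [0,-0.002,0.005],"turn": [0,0,0],"jaw": 1}
    - {"translation": [0,0,0],"turn": [0,0,0],"jaw": 1}

```text
t: 25.25
eef_pos: [0.5143, -0.1204, 0.1106]
orientation: [[-1.0, -0.02, -0.001], [-0.02, 1.0, -0.002], [0.001, -0.002, -1.0]]
ft_force: [-1.6, -6.0, -1.7]
width: 0.0097
grip_force: 12.0
```

Call:
arm_command:
  moves:
    - {"translation": [0,-0.001,0.004],"turn": [0,0,0],"jaw": 1}
    - {"translation": [0,-0.001,0.004],"turn": [0,0,0],"jaw": 1}
    - {"translation": [0,0,0],"turn": [0,0,0],"jaw": 1}

```text
t: 25.55
eef_pos: [0.5143, -0.1215, 0.1075]
orientation: [[-1.0, -0.02, -0.001], [-0.02, 1.0, -0.002], [0.001, -0.002, -1.0]]
ft_force: [-1.5, -7.1, 0.5]
width: 0.0098
grip_force: 12.0
```

Call:
arm_command:
  moves:
    - {"translation": [0,0,0.003],"turn": [0,0,0],"jaw": 1}
    - {"translation": [0,0,0.003],"turn": [0,0,0],"jaw": 1}
    - {"translation": [0,0,0],"turn": [0,0,0],"jaw": 1}

```text
t: 25.85
eef_pos: [0.5143, -0.1223, 0.1053]
orientation: [[-1.0, -0.019, -0.001], [-0.019, 1.0, -0.003], [0.001, -0.003, -1.0]]
ft_force: [-2.6, -9.8, 1.4]
width: 0.0095
grip_force: 12.0
```

Call:
arm_command:
  moves:
    - {"translation": [0,0,0.003],"turn": [0,0,0],"jaw": 1}
    - {"translation": [0,0,0.003],"turn": [0,0,0],"jaw": 1}
    - {"translation": [0,0,0],"turn": [0,0,0],"jaw": 1}
    - {"translation": [0,0,0],"turn": [0,0,0],"jaw": 1}

```text
t: 26.25
eef_pos: [0.5144, -0.1228, 0.1036]
orientation: [[-1.0, -0.019, -0.0], [-0.019, 1.0, -0.003], [0.0, -0.003, -1.0]]
ft_force: [-3.9, -9.6, 7.6]
width: 0.0095
grip_force: 12.0
```

Call:
arm_command:
  moves:
    - {"translation": [0,0,0.003],"turn": [0,0,0],"jaw": 1}
    - {"translation": [0,0,0.003],"turn": [0,0,0],"jaw": 1}
    - {"translation": [0,0,0],"turn": [0,0,0],"jaw": 1}
    - {"translation": [0,0,0],"turn": [0,0,0],"jaw": 1}

```text
t: 26.65
eef_pos: [0.5158, -0.1228, 0.1022]
orientation: [[-1.0, -0.019, 0.003], [-0.019, 1.0, -0.003], [-0.003, -0.003, -1.0]]
ft_force: [-3.7, -8.5, 14.7]
width: 0.0095
grip_force: 12.0
```

Run:
```python
from h import *
s=status.state();print(s['eef_pos'],s['ft_force'])
sc=snap('scene','sc11');m=orange(sc);ys,xs=np.nonzero(m)
k=(xs>250)&(xs<330)&(ys>130)&(ys<260)
for c in range(xs[k].min(),xs[k].max(),5): print(c,ys[k&(xs==c)].min() if (k&(xs==c)).any() else None,ys[k&(xs==c)].max() if (k&(xs==c)).any() else None,end='; ')
for q in(0,.02,.04,.06):print(q,proj(sc,[handle(q,x=x) for x in(-.05,-.03,0,.03,.05)]).round(1).tolist())
```

```text
[ 0.51584934 -0.12284832  0.1021566 ] [-3.70870617 -8.53926353 14.68159247]Traceback (most recent call last):
  File "<stdin>", line 5, in <module>
    return umr_minimum(a, axis, None, out, keepdims, initial, where)
ValueError: zero-size array to reduction operation minimum which has no identity
```

Firm contact is at 14.7 N. I unload, open and rise.

Call:
arm_command:
  moves:
    - {"translation": [0,0.002,-0.004],"turn": [0,0,0],"jaw": 1}
    - {"translation": [0,0,0],"turn": [0,0,0],"jaw": 0.87}
    - {"translation": [0,0,0],"turn": [0,0,0],"jaw": 0.8}
    - {"translation": [0,0,0],"turn": [0,0,0],"jaw": 0.65}
    - {"translation": [0,0,0],"turn": [0,0,0],"jaw": 0.65}
    - {"translation": [0,0,0],"turn": [0,0,0],"jaw": 0.65}
    - {"translation": [0,0,-0.03],"turn": [0,0,0],"jaw": 0.65}
    - {"translation": [0,0,-0.06],"turn": [0,0,0],"jaw": 0.65}
    - {"translation": [0,0,-0.1],"turn": [0,0,0],"jaw": 0.65}
    - {"translation": [0,0,-0.12],"turn": [0,0,0],"jaw": 0.65}
    - {"translation": [0,0,-0.12],"turn": [0,0,0],"jaw": 0.65}

```text
t: 27.8
eef_pos: [0.5145, -0.1188, 0.2765]
orientation: [[-1.0, -0.02, -0.0], [-0.02, 1.0, -0.0], [0.0, -0.0, -1.0]]
ft_force: [1.5, -0.1, -0.4]
width: 0.0305
grip_force: 0.0
```

Call:
arm_command:
  moves:
    - {"translation": [0,-0.1,-0.05],"turn": [0,0,0],"jaw": 0.3}
    - {"translation": [0,0,0],"turn": [0,0,0],"jaw": 0.3}
    - {"translation": [0,0,0],"turn": [0,0,0],"jaw": 0.3}
    - {"translation": [0,0,0],"turn": [0,0,0],"jaw": 0.3}
    - {"translation": [0,0,0],"turn": [0,0,0],"jaw": 0.3}

```text
t: 28.3
eef_pos: [0.5157, -0.1575, 0.2932]
orientation: [[-1.0, -0.022, -0.002], [-0.022, 1.0, 0.0], [0.002, 0.001, -1.0]]
ft_force: [-1.2, -0.3, 0.2]
width: 0.0613
grip_force: 0.0
```

Run:
```python
from h import *
s=status.state();print(s['t'],s['eef_pos'],s['width'],s['ft_force'])
def om(im):
    h=cv2.cvtColor(np.array(im['pixels'])[:,:,::-1].copy(),cv2.COLOR_BGR2HSV);return ((h[...,0]>5)&(h[...,0]<16)&(h[...,1]>150)&(h[...,2]>55)).astype(np.uint8)
for n in('scene','top','wrist'):
    im=snap(n,n+'12');k,l,st,ce=cv2.connectedComponentsWithStats(om(im));pr=proj(im,[handle(0)])[0]
    print(n,'pred q=0,.04,.08',[proj(im,[handle(q,x=x) for x in(-.055,0,.055)]).round(1).tolist() for q in(0,.04,.08)])
    for i in range(1,k):
        if st[i,4]>25 and np.linalg.norm(ce[i]-pr)<90: print('  comp',st[i].tolist(),ce[i].round(1))
```

```text
28.3 [ 0.51566482 -0.15749392  0.29321389] 0.06125288372963451 [-1.16524538 -0.25460595  0.19665029]
scene pred q=0,.04,.08 [[[287.3, 170.8], [307.5, 181.2], [328.2, 192.1]], [[288.1, 166.9], [308.3, 177.4], [329.2, 188.2]], [[288.9, 163.0], [309.2, 173.4], [330.3, 184.2]]]
  comp [286, 161, 54, 34, 259] [309.8 180.2]
top pred q=0,.04,.08 [[[286.7, 295.5], [286.2, 273.0], [285.7, 250.5]], [[285.2, 295.8], [284.6, 273.1], [284.1, 250.5]], [[283.4, 296.0], [282.9, 273.2], [282.4, 250.4]]]
wrist pred q=0,.04,.08 [[[357.2, 163.9], [355.7, 219.3], [354.2, 270.3]], [[361.8, 164.4], [360.0, 221.2], [358.3, 273.3]], [[367.0, 164.8], [364.9, 223.1], [363.0, 276.5]]]
  comp [351, 160, 45, 116, 1513] [363.5 213.8]
```

Run:
```python
from h import *
def om(im):
    h=cv2.cvtColor(np.array(im['pixels'])[:,:,::-1].copy(),cv2.COLOR_BGR2HSV);return ((h[...,0]>5)&(h[...,0]<16)&(h[...,1]>120)&(h[...,2]>40)).astype(np.uint8)
m=om(load('scene12'));print('scene',[(c,(np.nonzero(m[155:200,c])[0][[0,-1]]+155).tolist()) for c in(296,300,304,307,310,314,318)])
m=om(load('wrist12'));print('wrist',[(r,(np.nonzero(m[r,340:400])[0][[0,-1]]+340).tolist()) for r in(185,200,215,230,245)])
im=load('wrist12')
for q in(-.02,0,.02,.04):print(q,proj(im,[handle(q)]).round(1),proj(load('scene12'),[handle(q)]).round(1))
```

```text
scene [(296, [161, 178]), (300, [177, 180]), (304, [179, 182]), (307, [180, 184]), (310, [182, 185]), (314, [184, 187]), (318, [186, 189])]
wrist [(185, [353, 361]), (200, [353, 361]), (215, [352, 360]), (230, [352, 360]), (245, [352, 359])]
-0.02 [[353.7 218.4]] [[307.1 183.1]]
0 [[355.7 219.3]] [[307.5 181.2]]
0.02 [[357.7 220.2]] [[307.9 179.3]]
0.04 [[360.  221.2]] [[308.3 177.4]]
```

Both views put the bar at q ≈ 0 (wrist column 356, scene row 182), so the guard is on its stop. The arm is clear of everything.

```bash
python3 -c "
from plant import hand_in
print(hand_in())"
```

```text
the job is handed in; nothing more can be done
None
```

The job is handed in at about 28 s: the right-hand sleeve sits fully on the collar, the guard is closed on its stop, and the jar, mortar and box were not touched; the one slip was a missed first grip on the guard handle, where the fingers rested on the bar at about 4 N before I re-gripped lower.

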